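# Set up the telescopic display riser and dress it with tealight cups

### The job

Set up the small display riser: push both posts down onto the stubs of the steel base, holes to the front, until each spring button pops out through the post's lower hole, then pull each post's inner tube up by its black head until its lock button clicks out too. Lay the wooden shelf level across the two heads, sides hanging over them, and stand every brass cup upright on the shelf, within its lip. Leave the roll of tape where it lies.

Things in the scene. Friction and masses are not known exactly. Their poses are not given: they have to be found in the camera images.
- base_mid (a point): Middle of the top face of the riser's base, a dark steel bar 90 x 300 x 14 mm that stands fast on the table. z up, y along the bar; -x is its front, where the stub buttons look. The stubs stand 100 mm either side of this point along y.
- stub_l (a point): Foot of the stub at the base's +y end, on its axis, level with the bar's top face (14 mm over the table). A square aluminium bar 21 x 21 mm, 38 mm tall, with a 17 mm black tip 4 mm taller; an 8 mm domed spring button sticks out of its front (-x) face, centred 30 mm above this point. Axes as the base.
- stub_l_button (a joint): Spring button of the stub at the +y end, m it stands out: 0.007 free or popped through a hole, under 0.004 while a tube's wall covers it. A post's flared foot, pushed straight down with about 5 N, presses it in by itself.
- stub_r (a point): Foot of the stub at the base's -y end, on its axis, level with the bar's top face (14 mm over the table). A square aluminium bar 21 x 21 mm, 38 mm tall, with a 17 mm black tip 4 mm taller; an 8 mm domed spring button sticks out of its front (-x) face, centred 30 mm above this point. Axes as the base.
- stub_r_button (a joint): Spring button of the stub at the -y end, m it stands out: 0.007 free or popped through a hole, under 0.004 while a tube's wall covers it. A post's flared foot, pushed straight down with about 5 N, presses it in by itself.
- post_a_foot (a point): Underside of a post, on its axis; it starts upright on the table. Square tube 30 mm wide, 112 mm long, bore 24 mm (1.5 mm play a side on a stub), black 41 mm flared collar at the foot (mouth 35 mm). z up; -x is its front, the one face with button holes, 30 mm above this point (meets the stub button when the foot is on the base) and 100.5 mm. 0.23 kg in all.
- post_a_head (a point): Centre of the head of post a's inner tube: black square block 40 x 40 x 16 mm, flats parallel to the post's faces, to be gripped; the inner tube under it is 19.5 mm wide. 122 mm above the foot with the inner tube all the way in, 167 mm when extended and locked. Axes as the foot.
- post_a_inner (a joint): How far post a's inner tube is drawn out, m: 0 all the way in, locks at 0.045 (+-0.0015), end stop 0.047. It slides stiffly (about 6 N) and stays where left, so the whole post can be lifted, carried and pushed down by its head; the inner tube comes out when the outer tube is held, as by a stub's button.
- post_a_button (a joint): Lock button of post a's inner tube, m it stands out: about 0.002 while hidden in the outer tube, 0.007 when clicked out through the upper hole, which locks the inner tube both ways.
- post_b_foot (a point): Underside of a post, on its axis; it starts upright on the table. Square tube 30 mm wide, 112 mm long, bore 24 mm (1.5 mm play a side on a stub), black 41 mm flared collar at the foot (mouth 35 mm). z up; -x is its front, the one face with button holes, 30 mm above this point (meets the stub button when the foot is on the base) and 100.5 mm. 0.23 kg in all.
- post_b_head (a point): Centre of the head of post b's inner tube: black square block 40 x 40 x 16 mm, flats parallel to the post's faces, to be gripped; the inner tube under it is 19.5 mm wide. 122 mm above the foot with the inner tube all the way in, 167 mm when extended and locked. Axes as the foot.
- post_b_inner (a joint): How far post b's inner tube is drawn out, m: 0 all the way in, locks at 0.045 (+-0.0015), end stop 0.047. It slides stiffly (about 6 N) and stays where left, so the whole post can be lifted, carried and pushed down by its head; the inner tube comes out when the outer tube is held, as by a stub's button.
- post_b_button (a joint): Lock button of post b's inner tube, m it stands out: about 0.002 while hidden in the outer tube, 0.007 when clicked out through the upper hole, which locks the inner tube both ways.
- shelf_mid (a point): Centre of the shelf: dark wooden channel, 68 mm wide (x), 300 long (y), 25 tall (z up), 0.3 kg, open below; lies right way up. Its ceiling is 0.5 mm below this point, between 12 mm deep sides 54 mm apart and cross ribs at y = +-124 mm, so it drops over both heads with 7 mm (x) and 4 mm (y) to spare a side; then this point is 175.5 mm over base_mid. Either end may go either way.
- shelf_top (a point): Middle of the shelf's upper face, 7.5 mm above shelf_mid, inside a 5 mm tall lip; the face inside the lip is 60 x 292 mm. Axes as shelf_mid.
- cup_0_mid (a point): Centre of a brass tealight cup, half-way up: 46 mm tall, 63 mm across the rim, tapering to 44 mm at the foot, open top, 0.13 kg; z up. Absent (None) in some starts.
- cup_1_mid (a point): Centre of a brass tealight cup, half-way up: 46 mm tall, 63 mm across the rim, tapering to 44 mm at the foot, open top, 0.13 kg; z up. Absent (None) in some starts.
- cup_2_mid (a point): Centre of a brass tealight cup, half-way up: 46 mm tall, 63 mm across the rim, tapering to 44 mm at the foot, open top, 0.13 kg; z up. Absent (None) in some starts.
- tape_roll: Roll of tape lying near the posts, 104 mm across, 25 mm tall, origin on its underside: not part of the job.
There are look-alikes about, which are no part of the job. What is shaped like the part that bears post_a_foot but red is not meant. What is shaped like the part that bears post_b_foot but red is not meant.

How it is judged (in metres and radians):
On the way, in this order (a step that is already met when the one before it is completed fails the run):
1. both posts stand on the stubs, fully down, with the stub buttons out through their lower holes (((horizontal distance between post_a_foot and stub_l below 0.005 m and z of post_a_foot in the frame of stub_l between -0.004 and 0.004 m and angle between each of post_a_foot, post_b_foot's own z axis and vertical below 0.06 rad and value of joint each of stub_l_button, stub_r_button above 0.005 m and horizontal distance between post_b_foot and stub_r below 0.005 m and z of post_b_foot in the frame of stub_r between -0.004 and 0.004 m) or (horizontal distance between post_a_foot and stub_r below 0.005 m and z of post_a_foot in the frame of stub_r between -0.004 and 0.004 m and angle between each of post_a_foot, post_b_foot's own z axis and vertical below 0.06 rad and value of joint each of stub_r_button, stub_l_button above 0.005 m and horizontal distance between post_b_foot and stub_l below 0.005 m and z of post_b_foot in the frame of stub_l between -0.004 and 0.004 m))), for 0.2 s.
2. both inner tubes are drawn out and locked by their buttons (((horizontal distance between post_a_foot and stub_l below 0.005 m and z of post_a_foot in the frame of stub_l between -0.004 and 0.004 m and angle between each of post_a_foot, post_b_foot's own z axis and vertical below 0.06 rad and value of joint each of stub_l_button, stub_r_button above 0.005 m and horizontal distance between post_b_foot and stub_r below 0.005 m and z of post_b_foot in the frame of stub_r between -0.004 and 0.004 m) or (horizontal distance between post_a_foot and stub_r below 0.005 m and z of post_a_foot in the frame of stub_r between -0.004 and 0.004 m and angle between each of post_a_foot, post_b_foot's own z axis and vertical below 0.06 rad and value of joint each of stub_r_button, stub_l_button above 0.005 m and horizontal distance between post_b_foot and stub_l below 0.005 m and z of post_b_foot in the frame of stub_l between -0.004 and 0.004 m)) and value of joint each of post_a_inner, post_b_inner above 0.042 m and value of joint each of post_a_button, post_b_button above 0.005 m), for 0.2 s.
3. the shelf lies level on both heads (all of step 2 and z of shelf_mid in the frame of base_mid between 0.17 and 0.18 m and horizontal distance between shelf_mid and base_mid below 0.012 m and angle between shelf_mid's own z axis and vertical below 0.035 rad and angle between the y axis of shelf_mid and the y axis of base_mid, either way round below 0.08 rad), for 0.2 s.
At the end, for the whole second after the job is handed in: Posts fully down on the two stubs, upright, stub buttons out > 5 mm; inner tubes out > 42 mm, lock buttons out; shelf level (0.035 rad) on both heads, within 12 mm of the base's middle, 0.08 rad of its line; every cup upright (0.1 rad) on the shelf, within 14 mm of its centre line (all of step 3 and z of cup_0_mid in the frame of shelf_top between 0.018 and 0.028 m and angle between each of cup_0_mid, cup_1_mid, cup_2_mid's own z axis and vertical below 0.1 rad and x of cup_0_mid in the frame of shelf_top between -0.014 and 0.014 m and y of cup_0_mid in the frame of shelf_top between -0.13 and 0.13 m and z of cup_1_mid in the frame of shelf_top between 0.018 and 0.028 m and x of cup_1_mid in the frame of shelf_top between -0.014 and 0.014 m and y of cup_1_mid in the frame of shelf_top between -0.13 and 0.13 m and z of cup_2_mid in the frame of shelf_top between 0.018 and 0.028 m and x of cup_2_mid in the frame of shelf_top between -0.014 and 0.014 m and y of cup_2_mid in the frame of shelf_top between -0.13 and 0.13 m); the robot touches nothing.
It fails at once if the roll of tape is moved more than 4 cm (distance of tape_roll from where it was at the start of the episode above 0.04 m).
Of cup_0, cup_1, cup_2 only 2 to 3 are there at a start; the rules pass over those that are not, and their reading is None.
At some moment in a run one of cup_0, cup_1, cup_2 may be knocked a few centimetres aside while the robot is not near it.
It also fails if it takes over 210 s, if anything falls off the work surface, if the arm or the gripper's body presses on something with over 40 N, if the wrist force passes 120 N, or if a joint passes its speed limit or range.

### The arm

A 6-joint arm with a two-finger parallel gripper is mounted at the origin on a cart in front of the work surface, level with it; the furniture and walls round the work are solid. World frame = base frame: x ahead of the robot, y to its left, z up, the work surface at z = 0. Lengths are in mm, angles in rad, forces in N, time in s.
With the tool pointing down it reaches from about 350 to 775 mm from the base axis. Payload 7.3 kg.
Tool frame: the origin (TCP) lies at the very end of the fingers, on their centre line; the grasp point (between the pads) lies 19 mm behind it (bot.grasp_offset is the distance from the TCP to the grasp point, in mm); z points along the fingers, y is the direction in which the jaws open and shut (so a half turn about z gives the same grasp; the last joint's range is limited). The gripper opens to 92 mm and grips with 3 to 60 N. Pads are 19 mm wide; open, the fingers measure 130 mm over their backs; the gripper's body (75 mm by 190 mm) begins 47 mm behind the grasp point.
Start: joints at [-1.393, 0.342, 1.524, -0, 1.275, -0.146], TCP at [167.063, -497.73, 226.741] pointing down, gripper open.
Joint ranges: [-2.53, 2.53], [-0.77, 2.02], [0.04, 2.7], [-1, 4.14], [0.28, 2.66], [-3.11, 3.11]. Speed limits (rad/s): [2.57, 2.57, 3.14, 3.14, 3.14, 3.14].

### API

Orientations are given as [roll, pitch, yaw] about the fixed x, y, z axes, in that order (R = Rz(yaw) Ry(pitch) Rx(roll)).
In Python, from plant import bot gives the robot as it stands.
- The arm moves only by the tool servo_tool, never from a script. Its arguments are lists of equal length, an entry for each row: "angular": the turn, a rotation vector about the world's x, y, z in degrees, a list of three; "slide": the shift along the world's x, y, z in mm, a list of three; "grip": the opening, from -1 (shut) to 1 (fully open), so that 0 is half open. In form: {"angular": [[ax, ay, az], ...], "slide": [[dx, dy, dz], ...], "grip": [grip, ...]}. A call has 1 to 10 rows; each row is the pose to reach, as a shift and turn from the pose commanded when the call began; what a row does not reach only later rows make up. A row lasts 1/12 s, in which the tool goes at most 41.7 mm and 7.16 degrees, less where a joint would pass 70% of its speed; a pose out of reach is approached as far as the arm can. A call with a gripper value outside its range is refused whole. The fingers move at their own pace and stop on an object; the grip force is fixed at half the most. Time passes only in rows, so rows that repeat a pose let the fingers close. It gives the time, the measured TCP pose, the force and the opening at its end, in the units of the state.
- bot.get_obs(): the state, without advancing time (a new reading comes with each control period).
- bot.capture(name): name is "scene" or "top" or "wrist"; returns a dict with "img" (384x512x3 uint8, blue, green, red), "range_z" (384x512 float32, mm along the optical axis (not along the pixel's ray), 0 where there is no reading), "fov_y" (degrees; the focal length in pixels is half the picture's height over the tangent of half this angle, whatever the lens; pixels are square), "cx", "cy" (the principal point, pixels), "dist" ([k1, k2, p1, p2, k3] as OpenCV has them; the pictures are not rectified), "R" (3x3) and "t" (3): a world point X has camera coordinates R X + t; the wrist camera has in their place "T_tool_cam" (4x4, takes a point from camera to tool coordinates, whose origin is the TCP and whose axes are the flange's). Camera axes: x right, y down, z forward; pixel columns grow to the right and rows downward; lengths in mm; the calibration is good to about 2 mm. A picture is of the moment at which its call begins: read the wrist's pose just before it.
- bot.close_job(): hands the job in, once; it reports no verdict.
The state is a dict: "time": time; "joint_positions": joint angles; "dq": joint speeds; "tau": joint torques, N m; "tool_pos": TCP position; "tcp_rot": TCP orientation; "contact_force": force on the tool from outside, world axes, zero at the start; "moment": the same for the moment, N m; "grip_width": finger opening in mm.
Only numpy, scipy, OpenCV 4.12 (cv2) and the standard library are available. Lean on these libraries where they do the work, as an engineer would, in place of code of your own. Each camera call takes 0.05 s, during which the arm holds its last target.

## Working session

There is one attempt and no reset: what is moved stays moved. The work goes in short steps, Python scripts to look and compute and a tool call to move; the robot and the scene stay as the last step left them, time stands still between calls to the robot, and variables do not carry over. Pictures are saved under pics/ and viewed, and the job is handed in when it is done.

Besides the shell and the picture viewer there is one more tool, called after "Emit:" as name(argument=value, ...) on one line, values as JSON. servo_tool: Moves the arm, as the interface text tells. Its arguments: {"type":"object","properties":{"angular":{"type":"array","items":{"type":"array","items":{"type":"number"}}},"slide":{"type":"array","items":{"type":"array","items":{"type":"number"}}},"grip":{"type":"array","items":{"type":"number"}}},"required":["angular","slide","grip"]}

```bash
mkdir -p pics; ls; cat > h.py <<'E'
import numpy as np,cv2,pickle
from plant import bot
def grab(n,tag):
    o=bot.get_obs(); c=bot.capture(n); c['obs']=o
    cv2.imwrite(f'pics/{tag}.png',c['img']); pickle.dump(c,open(f'{tag}.pkl','wb')); return c
E
python3 - <<'E'
from h import *
for n in ['scene','top','wrist']:
    c=grab(n,n+'0'); print(n,c['fov_y'],c['cx'],c['cy'],c['dist'],c.get('R'),c.get('t'),c.get('T_tool_cam'))
print(bot.get_obs())
E
```

```text
pics
scene 45.394257418268715 253.96012780744715 187.83386871992465 [0.06403387 0.         0.         0.         0.        ] [[-0.77168995 -0.63594004 -0.00865449]
 [-0.47781438  0.58868373 -0.65203136]
 [ 0.4197476  -0.4990308  -0.75814261]] [ 380.33810403  304.49226558 1475.70787186] None
top 45.05397191178028 254.64925626664814 193.55242247665643 [-0.01081419  0.          0.          0.          0.        ] [[-0.02306308 -0.99971088  0.00680094]
 [-0.9884851   0.02178543 -0.14974181]
 [ 0.14955036 -0.01017614 -0.98870174]] [ -14.85203516  522.80421719 1524.24454831] None
wrist 71.38264049517284 257.5596624313869 191.3411852381907 [-0.06461298  0.          0.          0.          0.        ] None None [[ 4.68076083e-04 -9.64410194e-01 -2.64410209e-01  7.19280238e+01]
 [ 9.99999418e-01  1.94501961e-04  1.06083702e-03  9.50578467e-01]
 [-9.71653728e-04 -2.64410552e-01  9.64409724e-01 -1.58306011e+02]
 [ 0.00000000e+00  0.00000000e+00  0.00000000e+00  1.00000000e+00]]
{'time': 0.15, 'joint_positions': array([-1.39303204e+00,  3.42547266e-01,  1.52476036e+00,  1.65958155e-05,
        1.27541138e+00, -1.45983403e-01]), 'dq': array([-1.22020963e-04, -2.32696432e-04, -2.86695583e-03,  9.33311806e-06,
       -1.12602104e-04,  6.66650470e-04]), 'tau': array([ 6.09524141e-04, -4.31468010e+01, -2.44355786e+01,  7.16659287e-02,
        5.37063985e-02, -9.15350756e-05]), 'tool_pos': array([ 166.99610182, -497.42504701,  226.22561291]), 'tcp_rot': array([-3.14048059e+00, -1.79548342e-04,  3.23742754e-01]), 'contact_force': array([-0.199026  , -0.63857479, -0.54279434]), 'moment': array([-0.03665825, -0.04642895,  0.01708215]), 'grip_width': 91.36067622620007}
```

View pics/scene0.png

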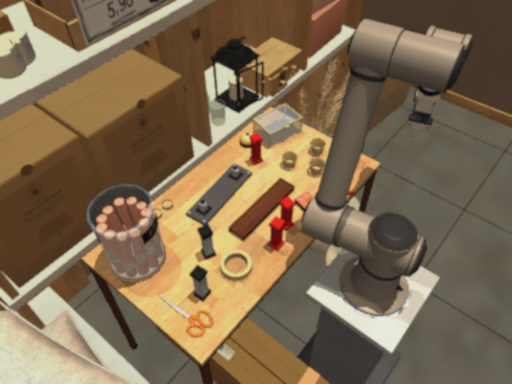

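View pics/top0.png

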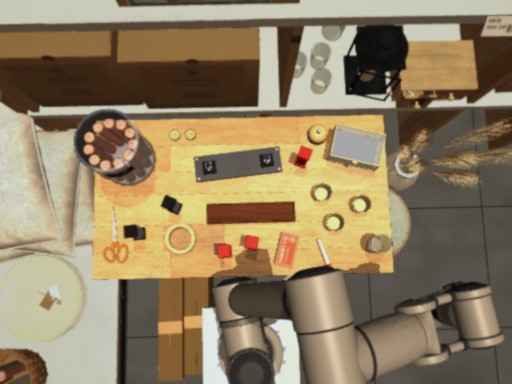

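View pics/wrist0.png

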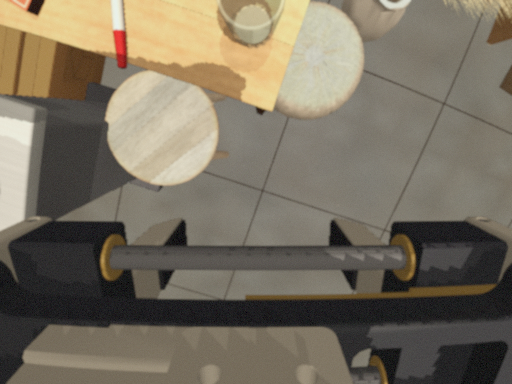

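```bash
cat >> h.py <<'E'
def world(c):
    h,w=c['range_z'].shape; f=h/2/np.tan(np.radians(c['fov_y']/2))
    K=np.array([[f,0,c['cx']],[0,f,c['cy']],[0,0,1]])
    uv=np.stack(np.meshgrid(np.arange(w),np.arange(h)),-1).reshape(-1,1,2).astype(np.float64)
    n=cv2.undistortPoints(uv,K,np.array(c['dist'],float)).reshape(h,w,2)
    z=c['range_z'].astype(float); P=np.dstack([n*z[...,None],z])
    if c.get('R') is not None and 'R' in c: W=(P-c['t'])@c['R']
    else:
        T=c['T_tool_cam']; P=P@T[:3,:3].T+T[:3,3]
        from scipy.spatial.transform import Rotation as R
        Rw=R.from_euler('xyz',c['obs']['tcp_rot']).as_matrix(); W=P@Rw.T+c['obs']['tool_pos']
    W[z==0]=np.nan; return W
def project(c,X):
    h=384; f=h/2/np.tan(np.radians(c['fov_y']/2)); K=np.array([[f,0,c['cx']],[0,f,c['cy']],[0,0,1]])
    X=np.atleast_2d(np.array(X,float))
    if 'R' in c and c['R'] is not None: P=X@c['R'].T+c['t']
    else:
        from scipy.spatial.transform import Rotation as R
        Rw=R.from_euler('xyz',c['obs']['tcp_rot']).as_matrix(); T=c['T_tool_cam']
        P=((X-c['obs']['tool_pos'])@Rw-T[:3,3])@T[:3,:3]
    return cv2.projectPoints(P,np.zeros(3),np.zeros(3),K,np.array(c['dist'],float))[0].reshape(-1,2)
def load(t): return pickle.load(open(t+'.pkl','rb'))
def crop(tag,x0,x1,y0,y1,s,out):
    i=cv2.imread(f'pics/{tag}.png')[y0:y1,x0:x1]; cv2.imwrite(f'pics/{out}.png',cv2.resize(i,None,fx=s,fy=s,interpolation=cv2.INTER_CUBIC))
E
python3 - <<'E'
from h import *
c=load('top0'); W=world(c)
print(c.keys())
for n,u,v in [('postA',172,203),('postB',134,231),('stubl?',209,167),('stubr',266,160),('base',238,163),('shelf',250,212),('cup',322,192),('cup',333,222),('cup',360,204),('glass',377,243),('tape',165,238),('table',270,240),('red',303,154),('red',224,250),('red',251,242)]:
    print(n,W[v,u].round(0), np.nanmax(W[v-6:v+7,u-6:u+7,2]).round())
crop('top0',90,400,110,290,2.5,'top0c')
E
```

```text
dict_keys(['img', 'range_z', 'fov_y', 'cx', 'cy', 'dist', 'R', 't', 'obs'])
postA [484. 236. 133.] 148.0
postB [398. 355. 134.] 142.0
stubl? [615. 126.  52.] 63.0
stubr [634. -67.  55.] 62.0
base [634.  28.  15.] 23.0
shelf [461. -10.  27.] 29.0
cup [ 528. -261.    1.] 48.0
cup [ 423. -293.    3.] 52.0
cup [ 483. -390.    3.] 50.0
glass [ 348. -440.    3.] 100.0
tape [380. 278.  24.] 37.0
table [367. -76.   3.] 12.0
red [ 634. -184.  133.] 136.0
red [333.  74. 128.] 138.0
red [355. -11. 131.] 139.0
```

View pics/top0c.png

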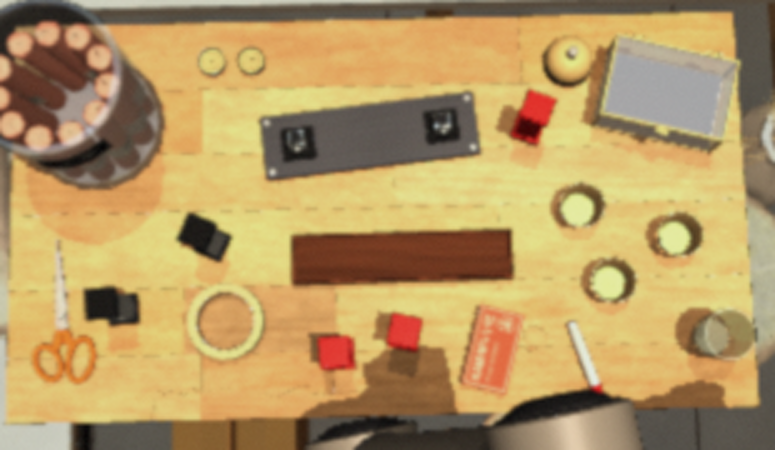

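```bash
python3 - <<'E'
from h import *
crop('scene0',180,300,210,330,6,'scene0c')
E
```

```text
(no output)
```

View pics/scene0c.png

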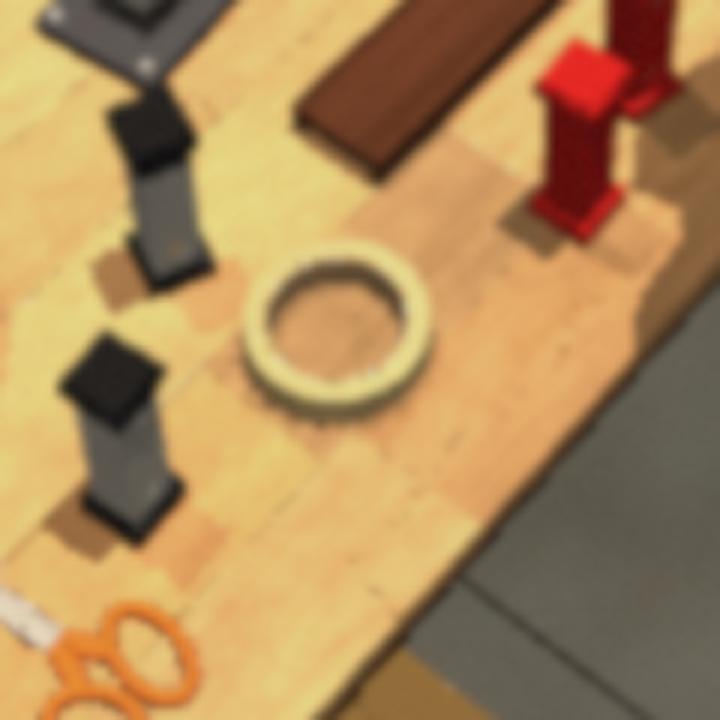

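Emit:
servo_tool(angular=[[0,0,70],[0,0,70],[0,0,70],[0,0,70],[0,0,70],[0,0,70],[0,0,70],[0,0,70],[0,0,70],[0,0,70]], slide=[[180,250,80],[180,250,80],[180,250,80],[180,250,80],[180,250,80],[180,250,80],[180,250,80],[180,250,80],[180,250,80],[180,250,80]], grip=[1,1,1,1,1,1,1,1,1,1])

```text
time: 0.98
tool_pos: [348.0, -246.3, 307.2]
tcp_rot: [3.141, 0.001, 1.555]
contact_force: [-0.3, -0.5, -1.2]
grip_width: 91.4
```

Emit:
servo_tool(angular=[[0,0,70],[0,0,70],[0,0,70],[0,0,70],[0,0,70],[0,0,70],[0,0,70],[0,0,70],[0,0,70],[0,0,70]], slide=[[80,200,40],[80,200,40],[80,300,40],[80,300,40],[80,300,40],[60,400,40],[60,400,40],[60,400,40],[60,400,40],[60,400,40]], grip=[1,1,1,1,1,1,1,1,1,1])

```text
time: 1.82
tool_pos: [406.4, 154.8, 346.9]
tcp_rot: [3.141, -0.0, 2.774]
contact_force: [0.8, -0.1, 0.3]
grip_width: 92.4
```

Emit:
servo_tool(angular=[[0,0,21],[0,0,21],[0,0,21],[0,0,21],[0,0,21],[0,0,21],[0,0,21]], slide=[[-20,100,0],[-40,130,0],[-40,130,0],[-40,130,0],[-40,130,0],[-40,130,0],[-40,130,0]], grip=[1,1,1,1,1,1,1])

```text
time: 2.4
tool_pos: [367.4, 281.3, 346.6]
tcp_rot: [-3.141, -0.0, 3.132]
contact_force: [-0.2, 0.0, 0.3]
grip_width: 91.6
```

```bash
python3 - <<'E'
from h import *
grab('wrist','w1'); crop('w1',0,512,0,384,1.5,'w1c')
E
```

```text
(no output)
```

View pics/w1c.png

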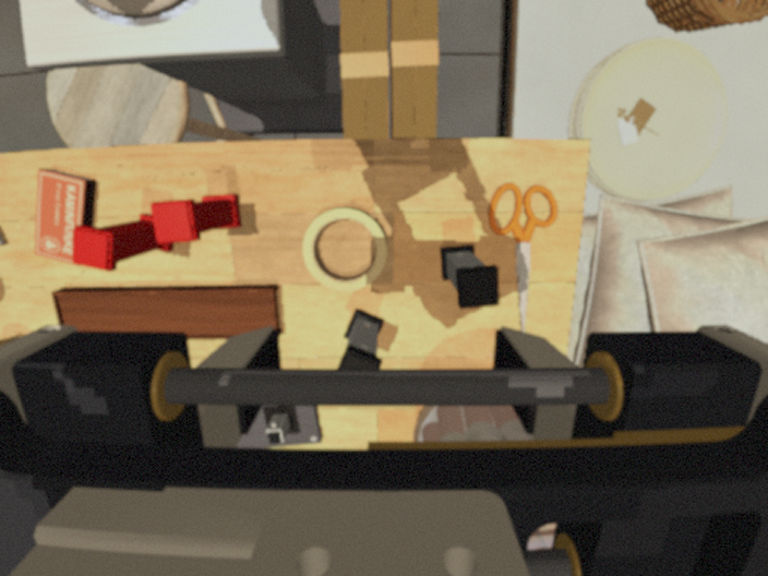

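```bash
python3 - <<'E'
from h import *
crop('w1',215,345,145,255,6,'w1d')
E
```

```text
(no output)
```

View pics/w1d.png

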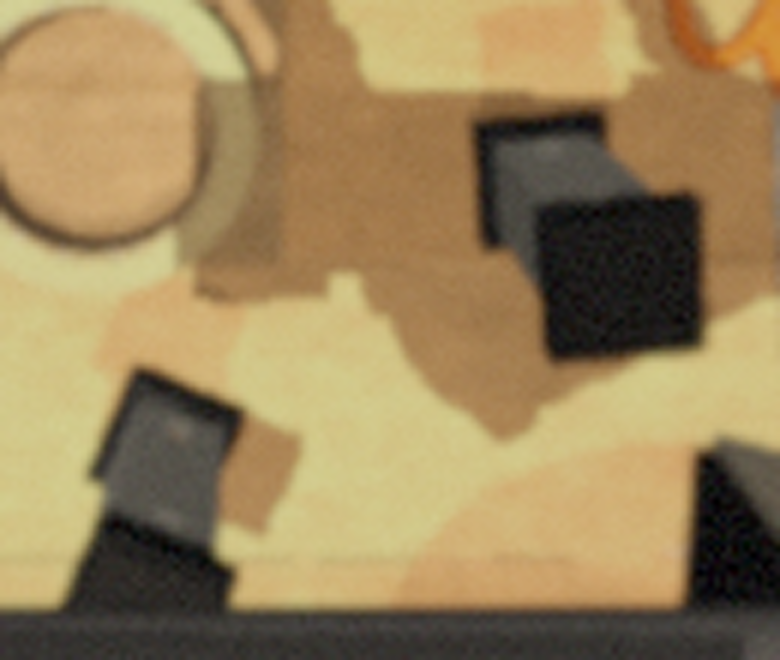

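```bash
cat >> h.py <<'E'
def rectfit(W,box,zr,mask=None):
    m=(W[...,0]>box[0])&(W[...,0]<box[1])&(W[...,1]>box[2])&(W[...,1]<box[3])&(W[...,2]>zr[0])&(W[...,2]<zr[1])
    if mask is not None: m&=mask
    p=W[m]; r=cv2.minAreaRect(p[:,:2].astype(np.float32)); return m.sum(),np.round(r[0],1),np.round(r[1],1),round(r[2],1),np.median(p,0).round(1)
E
python3 - <<'E'
from h import *
t=load('top0');W=world(t); w=load('w1');V=world(w)
for nm,U in (('top',W),('wr',V)):
  print(nm)
  for n,b,z in [('A',(440,540,190,290),(120,145)),('B',(350,450,310,400),(120,145)),('base',(560,700,-150,190),(8,22)),('stl',(590,640,100,150),(38,70)),('str',(610,660,-90,-40),(38,70)),('shelf',(400,520,-180,160),(20,35)),('tape',(300,440,180,300),(15,35)),('c0',(490,570,-300,-220),(40,60)),('c1',(380,460,-330,-255),(40,60)),('c2',(440,525,-430,-350),(40,60)),
   ('table',(420,440,0,60),(-20,20))]:
    try: print(n,*rectfit(U,b,z))
    except Exception as e: print(n,'none')
E
```

```text
top
A 163 [486.7 248.7] [41.2 39.9] 66.3 [486.6 248.2 135.6]
B 169 [398.8 370. ] [39.7 41.3] 5.9 [398.3 368.1 134. ]
base 2019 [629.9  20.2] [336.4 135.3] 89.6 [631.2  29.   14.6]
stl 47 [618.2 129.1] [29.7 20. ] 3.5 [619.9 128.6  55. ]
str 46 [640.2 -68. ] [24.7 20.3] 0.3 [640.7 -67.9  54.9]
shelf 1149 [461.5 -12.3] [ 68.9 297.7] 0.3 [460.5  -8.9  23.1]
tape 334 [379.4 229. ] [ 97.9 100.8] 89.4 [379.1 230.6  25. ]
c0 46 [ 523.3 -255.1] [58.9 58. ] 0.5 [ 526.5 -261.8   47.2]
c1 52 [ 421.2 -292.4] [61.5 57.4] 89.2 [ 425.6 -294.8   44.3]
c2 53 [ 480.2 -386.5] [59.7 60.1] 65.0 [ 484.5 -398.4   45.9]
table 69 [429.9  30.6] [58.8 19.5] 89.6 [426.5  32.6   3.6]
wr
A 308 [474.3 251. ] [20.3 45.1] 1.9 [476.2 249.6 135.2]
B 771 [401.9 369.6] [40.1 40.4] 5.0 [399.5 367.7 134.1]
base 1038 [635.9 117.7] [ 71.1 127.3] 5.1 [637.5 139.5  15. ]
stl 155 [620.7 128.8] [26.  21.6] 3.5 [618.8 130.8  52.7]
str 0 [0. 0.] [0. 0.] 0.0 [nan nan nan]
shelf 3408 [463.4 -12.7] [ 66.4 300.3] 0.2 [458.    3.1  21.1]
tape 1169 [382.1 229.5] [ 98.9 101.2] 89.5 [381.5 229.5  24.7]
c0 2 [ 500.2 -241.8] [3.5 0. ] -99.3 [ 500.2 -241.8   42.2]
c1 0 [0. 0.] [0. 0.] 0.0 [nan nan nan]
c2 0 [0. 0.] [0. 0.] 0.0 [nan nan nan]
table 246 [430.4  30. ] [19.3 59.8] 0.0 [428.9  30.7   1.4]
  return _methods._mean(a, axis=axis, dtype=dtype,
  ret = um.true_divide(
```

Emit:
servo_tool(angular=[[0,0,-23],[0,0,-23],[0,0,-23],[0,0,-23],[0,0,-23],[0,0,-23]], slide=[[120,-32,-100],[120,-32,-100],[120,-32,-100],[120,-32,-100],[120,-32,-100],[120,-32,-100]], grip=[1,1,1,1,1,1])

```text
time: 2.95
tool_pos: [487.7, 248.0, 245.1]
tcp_rot: [-3.139, -0.003, 2.728]
contact_force: [-0.4, -0.1, 0.8]
grip_width: 91.6
```

```bash
python3 - <<'E'
from h import *
c=grab('wrist','w2');V=world(c)
print(rectfit(V,(440,540,200,300),(120,145)), c['obs']['tool_pos'],c['obs']['tcp_rot'])
print(project(c,[[487,249,130],[487,249,103]]))
E
```

```text
(np.int64(1429), array([489.4, 248.9]), array([39.5, 39.1]), 66.1, array([487.6, 249.4, 136.2])) [487.72231339 247.98079572 245.09923471] [-3.13896844e+00 -2.82313523e-03  2.72835843e+00]
[[258.72852315 185.73723231]
 [258.69998988 180.04694761]]
```

View pics/w2.png

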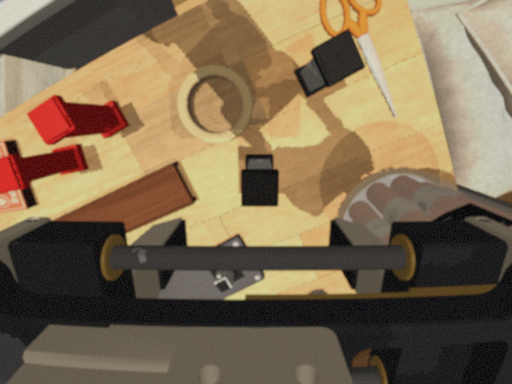

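Emit:
servo_tool(angular=[[0,0,0],[0,0,0],[0,0,0],[0,0,0],[0,0,0],[0,0,0],[0,0,0],[0,0,0],[0,0,0],[0,0,0]], slide=[[1,1,-40],[1,1,-80],[1,1,-110],[1,1,-130],[1,1,-140],[1,1,-142],[1,1,-142],[1,1,-142],[1,1,-142],[1,1,-142]], grip=[1,1,1,1,1,0,-0.5,-1,-1,-1])

```text
time: 3.83
tool_pos: [488.8, 251.6, 106.2]
tcp_rot: [3.14, 0.002, 2.732]
contact_force: [0.6, -0.9, -0.4]
grip_width: 63.0
```

Emit:
servo_tool(angular=[[0,0,0],[0,0,0],[0,0,0],[0,0,0],[0,0,0]], slide=[[0,0,0],[0,0,0],[0,0,0],[0,0,0],[0,0,0]], grip=[-1,-1,-1,-1,-1])

```text
time: 4.25
tool_pos: [488.2, 251.2, 104.9]
tcp_rot: [3.141, 0.0, 2.732]
contact_force: [0.3, -0.4, 1.1]
grip_width: 39.3
```

Emit:
servo_tool(angular=[[0,0,0],[0,0,0],[0,0,0],[0,0,5],[0,0,10],[0,0,16],[0,0,22],[0,0,29.5],[0,0,29.5],[0,0,29.5]], slide=[[0,0,30],[0,0,60],[0,0,90],[10,-10,110],[40,-40,120],[64,-74,120],[94,-100,120],[124,-130,120],[160,-170,120],[190,-200,120]], grip=[-1,-1,-1,-1,-1,-1,-1,-1,-1,-1])

```text
time: 5.08
tool_pos: [669.2, 59.3, 224.0]
tcp_rot: [3.141, -0.001, -3.035]
contact_force: [1.3, 1.0, -2.1]
grip_width: 39.9
```

Emit:
servo_tool(angular=[[0,0,0],[0,0,0],[0,0,0],[0,0,0]], slide=[[0,-20,0],[0,-20,0],[0,-20,0],[0,-20,0]], grip=[-1,-1,-1,-1])

```text
time: 5.42
tool_pos: [668.0, 41.6, 224.2]
tcp_rot: [3.141, -0.001, -3.036]
contact_force: [-0.3, 0.3, -1.4]
grip_width: 40.2
```

```bash
python3 - <<'E'
from h import *
c=grab('wrist','w3');V=world(c); crop('w3',0,512,0,384,1.5,'w3c')
print(c['obs']['tool_pos'],c['obs']['tcp_rot'],c['obs']['contact_force'])
for b in [(590,650,100,160),(610,670,-95,-40)]: print(rectfit(V,b,(38,70)))
print(rectfit(V,(560,700,-150,190),(8,20)))
E
```

```text
[668.02321602  41.61881    224.15166558] [ 3.14066787e+00 -1.32330927e-03 -3.03590972e+00] [-0.26015134  0.34052236 -1.44316322]
(np.int64(349), array([621.5, 128.1]), array([26.9, 20.1]), 5.9, array([623.3, 126. ,  54.6]))
(np.int64(384), array([642.5, -69.9]), array([26.9, 21.7]), 6.2, array([643.4, -67.7,  54.1]))
(np.int64(13034), array([634.9,  29.4]), array([ 89.1, 300. ]), 6.1, array([631.8,  29.4,  14.4]))
```

View pics/w3c.png

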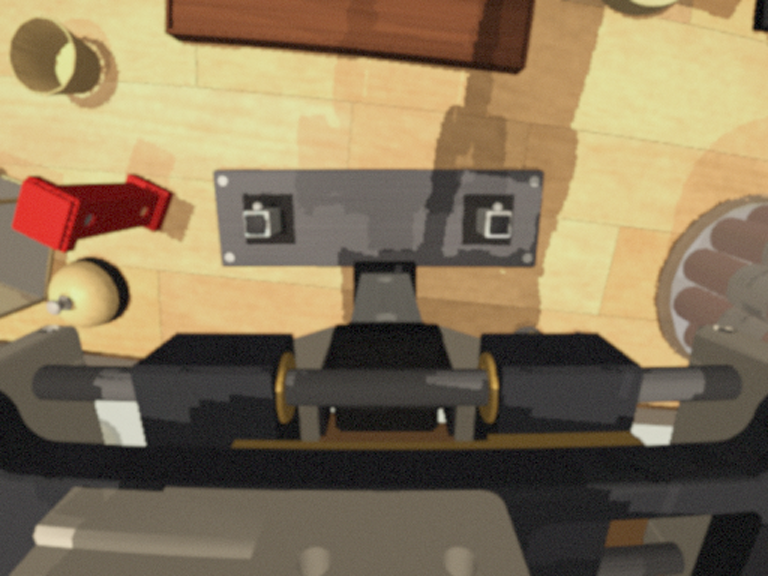

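```bash
python3 - <<'E'
from h import *
c=load('w3');V=world(c);o=c['obs']
from scipy.spatial.transform import Rotation as R
Rw=R.from_euler('xyz',o['tcp_rot']).as_matrix()
L=(V-o['tool_pos'])@Rw   # tool coords
for v in range(172,216,4):
    for u in (240,257,272): print(v,u,L[v,u].round(1),end=' | ')
    print()
v=178;print([ (u,L[v,u].round(0).tolist()) for u in range(230,285,4)])
v=195;print([ (u,L[v,u].round(0).tolist()) for u in range(230,285,4)])
E
```

```text
172 240 [ -3.1 -25.7 210. ] | 172 257 [ -2.9  -1.8 209.4] | 172 272 [ -3.   19.2 209.7] | 
176 240 [ 16.5 -17.8  92.1] | 176 257 [16.6 -1.5 91.9] | 176 272 [16.5 12.9 92.2] | 
180 240 [ 12.8 -17.8  91. ] | 180 257 [13.  -1.5 90.4] | 180 272 [13.  12.8 90.4] | 
184 240 [ 10.9 -17.3  83.1] | 184 257 [10.9 -1.5 83.1] | 184 272 [11.1 12.4 82.3] | 
188 240 [ 11.2 -16.2  67. ] | 188 257 [11.2 -1.4 67.1] | 188 272 [11.5 11.6 66.1] | 
192 240 [ 11.6 -15.3  52.6] | 192 257 [11.2 -1.4 54. ] | 192 272 [11.3 11.  53.6] | 
196 240 [ 11.5 -14.6  41.3] | 196 257 [11.3 -1.3 42.2] | 196 272 [11.9 10.3 40.2] | 
200 240 [ 11.6 -13.9  30.6] | 200 257 [11.8 -1.3 29.9] | 200 272 [11.8  9.7 30. ] | 
204 240 [ 11.9 -13.2  20.3] | 204 257 [12.3 -1.3 19. ] | 204 272 [11.8  9.3 20.7] | 
208 240 [ 11.8 -12.7  11.8] | 208 257 [12.1 -1.3 11. ] | 208 272 [11.8  8.8 11.9] | 
212 240 [ 12.4 -12.1   2.3] | 212 257 [ 9.8 -1.3  9.4] | 212 272 [11.8  8.4  3.9] | 
[(230, [-15.0, -42.0, 225.0]), (234, [-15.0, -36.0, 224.0]), (238, [15.0, -20.0, 90.0]), (242, [15.0, -16.0, 91.0]), (246, [15.0, -12.0, 92.0]), (250, [15.0, -8.0, 91.0]), (254, [15.0, -4.0, 91.0]), (258, [15.0, -1.0, 92.0]), (262, [15.0, 3.0, 91.0]), (266, [14.0, 7.0, 93.0]), (270, [15.0, 11.0, 91.0]), (274, [15.0, 15.0, 90.0]), (278, [-15.0, 29.0, 224.0]), (282, [-15.0, 35.0, 224.0])]
[(230, [-41.0, -42.0, 224.0]), (234, [-41.0, -36.0, 224.0]), (238, [12.0, -16.0, 43.0]), (242, [11.0, -13.0, 44.0]), (246, [12.0, -10.0, 43.0]), (250, [12.0, -7.0, 44.0]), (254, [12.0, -4.0, 44.0]), (258, [12.0, -1.0, 44.0]), (262, [12.0, 3.0, 43.0]), (266, [11.0, 6.0, 44.0]), (270, [12.0, 9.0, 43.0]), (274, [12.0, 12.0, 43.0]), (278, [-40.0, 29.0, 222.0]), (282, [-40.0, 35.0, 222.0])]
```

Emit:
servo_tool(angular=[[0,0,0],[0,0,0],[0,0,0],[0,0,0],[0,0,0],[0,0,0],[0,0,0],[0,0,0],[0,0,0],[0,0,0]], slide=[[-7,-30,0],[-14,-60,0],[-22,-90,0],[-26.3,-110.4,0],[-26.3,-110.4,-10],[-26.3,-110.4,-25],[-26.3,-110.4,-40],[-26.3,-110.4,-50],[-26.3,-110.4,-54],[-26.3,-110.4,-54]], grip=[-1,-1,-1,-1,-1,-1,-1,-1,-1,-1])

```text
time: 6.3
tool_pos: [641.8, -68.1, 169.7]
tcp_rot: [3.141, -0.002, -3.035]
contact_force: [-0.0, -0.6, -1.6]
grip_width: 39.4
```

```bash
python3 - <<'E'
from h import *
c=grab('wrist','w4'); print(c['obs']['tool_pos'],c['obs']['tcp_rot'],c['obs']['contact_force'])
crop('w4',150,350,100,260,4,'w4c')
c=grab('scene','s4'); p=project(c,[645,-70,60])[0].astype(int);print(p)
crop('s4',p[0]-50,p[0]+50,p[1]-60,p[1]+40,6,'s4c')
E
```

```text
[641.75887542 -68.09321156 169.72922509] [ 3.14069680e+00 -1.86777108e-03 -3.03456748e+00] [-0.0313042  -0.64458281 -1.60227818]
[234 165]
```

View pics/w4c.png

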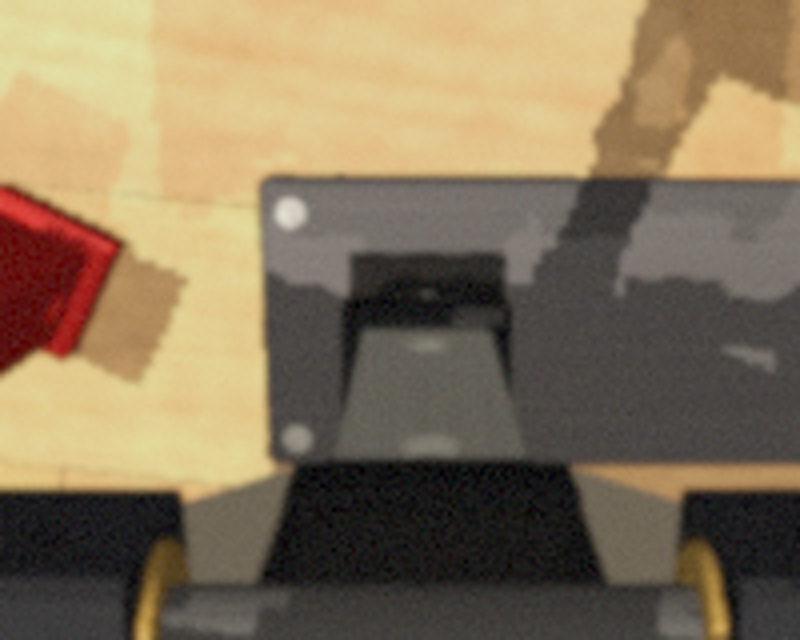

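View pics/s4c.png

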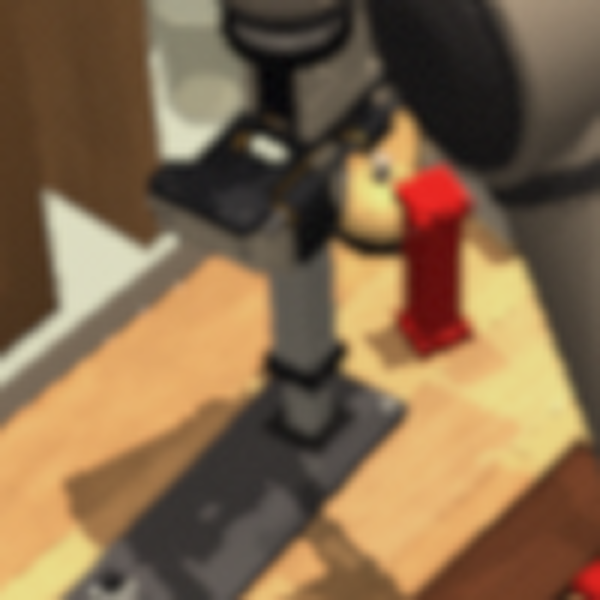

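Emit:
servo_tool(angular=[[0,0,0],[0,0,0],[0,0,0],[0,0,0],[0,0,0],[0,0,0]], slide=[[0,0,-4],[0,0,-8],[0,0,-12],[0,0,-16],[0,0,-20],[0,0,-20]], grip=[-1,-1,-1,-1,-1,-1])

```text
time: 6.9
tool_pos: [641.7, -69.3, 149.5]
tcp_rot: [3.141, -0.002, -3.036]
contact_force: [-1.5, 0.9, -1.9]
grip_width: 39.4
```

Foot near 44 mm, no contact force: it's over the stub tip. Continuing.

Emit:
servo_tool(angular=[[0,0,0],[0,0,0],[0,0,0],[0,0,0],[0,0,0],[0,0,0]], slide=[[0,0,-4],[0,0,-8],[0,0,-12],[0,0,-16],[0,0,-20],[0,0,-20]], grip=[-1,-1,-1,-1,-1,-1])

```text
time: 7.4
tool_pos: [641.6, -69.3, 129.3]
tcp_rot: [3.141, -0.002, -3.036]
contact_force: [-1.8, -0.2, -4.7]
grip_width: 39.6
```

Emit:
servo_tool(angular=[[0,0,0],[0,0,0],[0,0,0],[0,0,0],[0,0,0],[0,0,0]], slide=[[0,0,-3],[0,0,-6],[0,0,-9],[0,0,-11],[0,0,-12],[0,0,-12]], grip=[-1,-1,-1,-1,-1,-1])

```text
time: 7.9
tool_pos: [642.6, -69.3, 119.0]
tcp_rot: [-3.142, 0.001, -3.036]
contact_force: [-0.0, 0.8, -0.6]
grip_width: 40.0
```

```bash
python3 - <<'E'
from h import *
c=grab('wrist','w5'); print(c['obs']['tool_pos'],c['obs']['tcp_rot'],c['obs']['contact_force'])
crop('w5',200,320,130,230,6,'w5c')
E
```

```text
[642.64498086 -69.30775348 119.04707123] [-3.14159077e+00  1.11576593e-03 -3.03601203e+00] [-0.03853644  0.83359489 -0.58741833]
```

View pics/w5c.png

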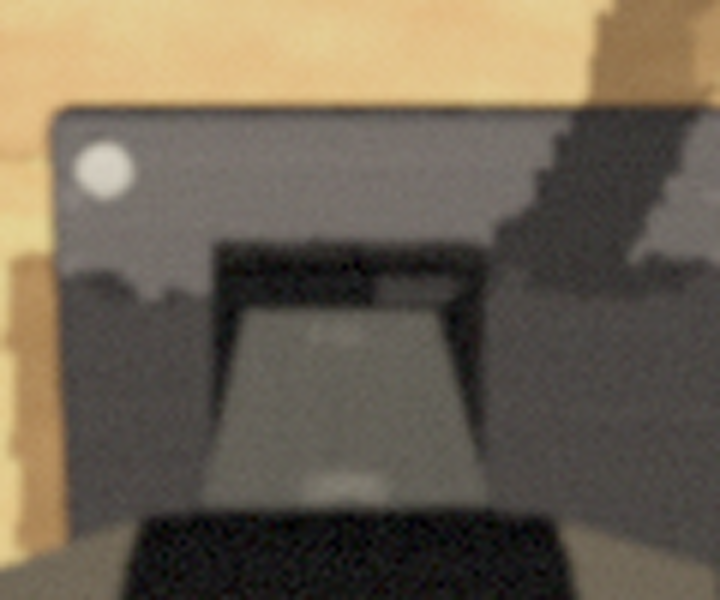

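Emit:
servo_tool(angular=[[0,0,0],[0,0,0],[0,0,0],[0,0,0],[0,0,0]], slide=[[0,0,-1],[0,0,-2],[0,0,-3],[0,0,-3],[0,0,-3]], grip=[-1,-1,-1,-1,-1])

```text
time: 8.37
tool_pos: [642.7, -69.4, 116.4]
tcp_rot: [-3.141, 0.001, -3.036]
contact_force: [0.5, 0.4, 4.7]
grip_width: 39.8
```

```bash
python3 - <<'E'
from h import *
c=grab('wrist','w6'); print(c['obs']['tool_pos'],c['obs']['tcp_rot'],c['obs']['contact_force'])
crop('w6',200,320,130,230,6,'w6c')
E
```

```text
[642.67643382 -69.40284867 116.39489835] [-3.14131429e+00  1.45065376e-03 -3.03601514e+00] [0.52733753 0.37559394 4.71908048]
```

View pics/w6c.png

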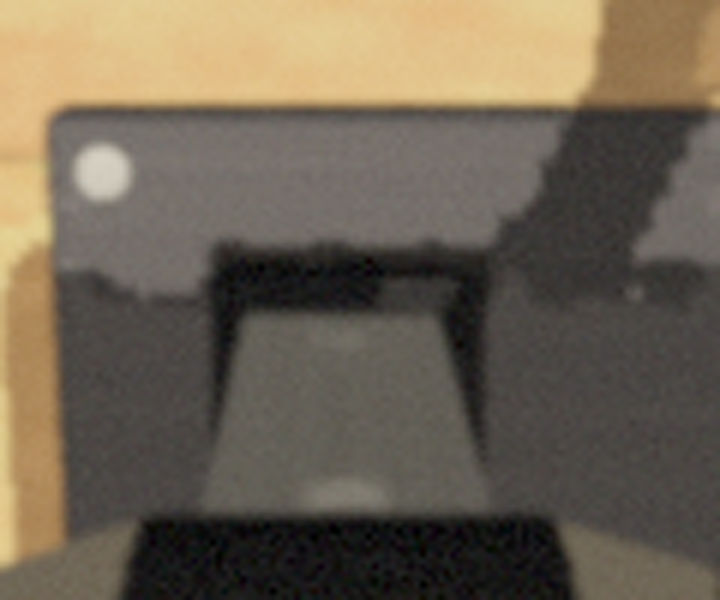

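Emit:
servo_tool(angular=[[0,0,0],[0,0,0],[0,0,0],[0,0,0],[0,0,0],[0,0,0]], slide=[[0,0,-1],[0,0,-2],[0,0,-3],[0,0,-4],[0,0,-4],[0,0,-4]], grip=[-1,-1,-1,-1,-1,-1])

```text
time: 8.92
tool_pos: [643.0, -69.4, 112.9]
tcp_rot: [-3.141, 0.002, -3.036]
contact_force: [0.8, 0.9, 7.7]
grip_width: 39.7
```

```bash
python3 - <<'E'
from h import *
c=grab('wrist','w7'); print(c['obs']['tool_pos'],c['obs']['tcp_rot'],c['obs']['contact_force'])
crop('w7',200,320,130,230,6,'w7c')
c=grab('scene','s7'); p=project(c,[645,-70,60])[0].astype(int);print(p)
crop('s7',p[0]-30,p[0]+30,p[1]-35,p[1]+25,10,'s7c')
E
```

```text
[643.02788417 -69.44056253 112.9120868 ] [-3.14107257e+00  2.44807231e-03 -3.03597645e+00] [0.80434452 0.94038622 7.74207017]
[234 165]
```

View pics/w7c.png

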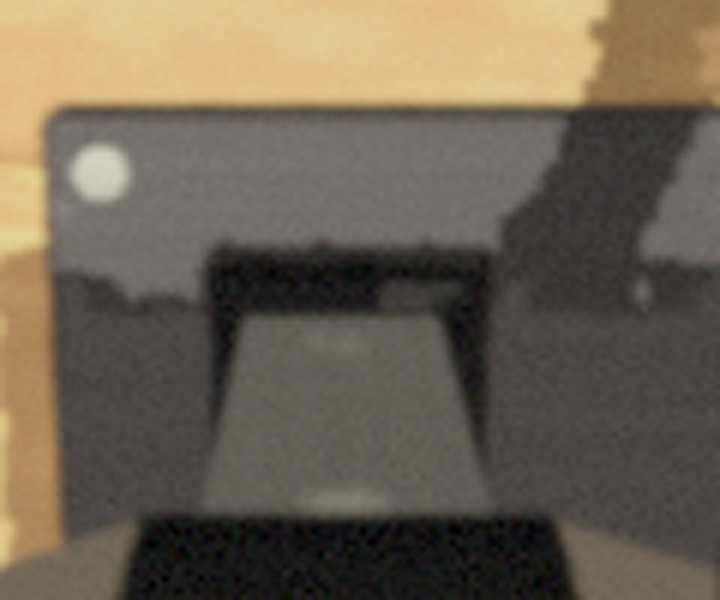

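View pics/s7c.png

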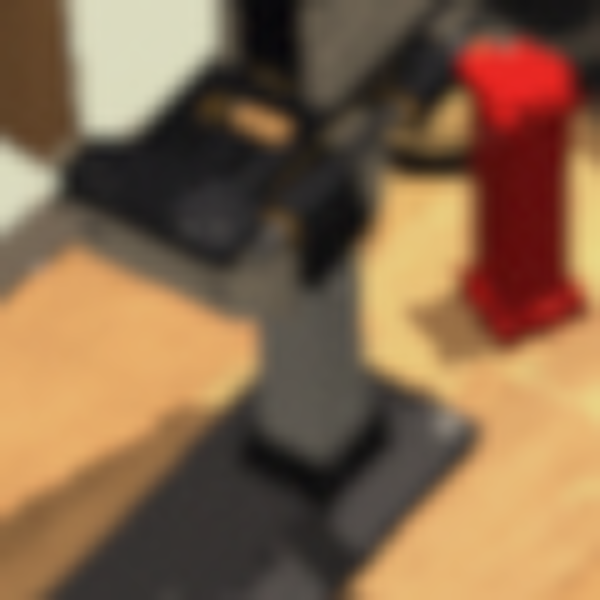

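```bash
python3 - <<'E'
from h import *
from scipy.spatial.transform import Rotation as R
for t in ('w3','w4','w5','w6','w7'):
    c=load(t);V=world(c);o=c['obs'];Rw=R.from_euler('xyz',o['tcp_rot']).as_matrix();L=(V-o['tool_pos'])@Rw
    print(t,[L[v,257].round(0)[[0,2]].tolist()+[int(c['img'][v,257].sum())] for v in range(172,224,2)])
E
```

```text
w3 [[-3.0, 209.0, 210], [16.0, 103.0, 123], [17.0, 92.0, 63], [15.0, 90.0, 79], [13.0, 90.0, 99], [11.0, 91.0, 214], [11.0, 83.0, 324], [10.0, 79.0, 369], [11.0, 67.0, 311], [12.0, 59.0, 283], [11.0, 54.0, 274], [11.0, 47.0, 272], [11.0, 42.0, 276], [12.0, 36.0, 279], [12.0, 30.0, 282], [12.0, 25.0, 278], [12.0, 19.0, 281], [12.0, 15.0, 274], [12.0, 11.0, 303], [11.0, 10.0, 352], [10.0, 9.0, 347], [7.0, 13.0, 216], [18.0, -19.0, 68], [18.0, -22.0, 5], [18.0, -25.0, 8], [17.0, -26.0, 52]]
w4 [[8.0, 154.0, 143], [16.0, 104.0, 148], [16.0, 93.0, 63], [15.0, 91.0, 71], [13.0, 90.0, 91], [11.0, 91.0, 199], [11.0, 82.0, 322], [10.0, 79.0, 374], [11.0, 66.0, 297], [11.0, 60.0, 275], [11.0, 53.0, 277], [12.0, 47.0, 283], [12.0, 40.0, 267], [12.0, 35.0, 275], [12.0, 29.0, 279], [12.0, 24.0, 276], [12.0, 20.0, 282], [12.0, 15.0, 277], [12.0, 12.0, 313], [11.0, 10.0, 355], [10.0, 9.0, 347], [7.0, 13.0, 208], [18.0, -19.0, 59], [18.0, -22.0, 49], [17.0, -23.0, 60], [17.0, -27.0, 75]]
w5 [[18.0, 104.0, 106], [17.0, 99.0, 5], [17.0, 91.0, 79], [15.0, 91.0, 87], [13.0, 91.0, 121], [12.0, 87.0, 263]
[... 663 characters left out ...]
], [12.0, 23.0, 277], [13.0, 18.0, 278], [12.0, 14.0, 266], [12.0, 11.0, 280], [12.0, 6.0, 341], [11.0, 6.0, 363], [9.0, 7.0, 305], [17.0, -18.0, 131], [18.0, -22.0, 73], [17.0, -24.0, 23], [17.0, -26.0, 89]]
w7 [[19.0, 98.0, 139], [18.0, 96.0, 71], [18.0, 87.0, 62], [16.0, 85.0, 81], [14.0, 84.0, 85], [13.0, 84.0, 190], [15.0, 68.0, 282], [13.0, 65.0, 317], [12.0, 65.0, 313], [12.0, 56.0, 285], [12.0, 50.0, 278], [12.0, 44.0, 284], [12.0, 39.0, 277], [12.0, 33.0, 281], [12.0, 28.0, 277], [12.0, 23.0, 278], [12.0, 19.0, 278], [13.0, 14.0, 278], [12.0, 10.0, 284], [12.0, 7.0, 286], [12.0, 3.0, 350], [11.0, 3.0, 341], [18.0, -19.0, 164], [18.0, -23.0, 44], [18.0, -25.0, 38], [17.0, -26.0, 61]]
```

Emit:
servo_tool(angular=[[0,0,0],[0,0,0],[0,0,0],[0,0,0],[0,0,0],[0,0,0],[0,0,0],[0,0,0],[0,0,0],[0,0,0]], slide=[[0,0,2],[0,0,2],[0,0,2],[0,0,2],[0,0,2],[0,0,10],[0,0,30],[0,0,70],[-20,30,110],[-50,60,130]], grip=[-0.6,0,0.5,1,1,1,1,1,1,1])

```text
time: 9.85
tool_pos: [603.9, -21.0, 236.9]
tcp_rot: [-3.14, 0.005, -3.039]
contact_force: [0.7, 0.6, 0.7]
grip_width: 90.5
```

Emit:
servo_tool(angular=[[0,0,0],[0,0,0],[0,0,0],[0,0,0],[0,0,0],[0,0,0],[0,0,0],[0,0,0],[0,0,0],[0,0,0]], slide=[[-193,378,0],[-193,378,0],[-193,378,0],[-193,378,0],[-193,378,0],[-193,378,0],[-193,378,0],[-193,378,0],[-193,378,0],[-193,378,0]], grip=[1,1,1,1,1,1,1,1,1,1])

```text
time: 10.68
tool_pos: [411.4, 352.9, 234.4]
tcp_rot: [3.141, 0.001, -3.036]
contact_force: [1.0, 0.5, -0.3]
grip_width: 91.7
```

Emit:
servo_tool(angular=[[0,0,0],[0,0,0],[0,0,0]], slide=[[0,0,0],[0,0,0],[0,0,0]], grip=[1,1,1])

```text
time: 10.93
tool_pos: [412.7, 351.0, 233.8]
tcp_rot: [-3.141, 0.001, -3.035]
contact_force: [0.2, -1.0, -0.0]
grip_width: 91.8
```

```bash
python3 - <<'E'
from h import *
c=grab('wrist','w8');V=world(c);W=world(grab('top','t8'))
print(rectfit(V,(350,450,320,420),(115,145)), c['obs']['tool_pos'],c['obs']['tcp_rot'])
print(rectfit(W,(610,700,-110,-20),(120,170)))
crop('t8',90,400,110,290,2.5,'t8c')
E
```

```text
(np.int64(1554), array([402. , 369.7]), array([40.4, 40.2]), 4.3, array([399.9, 368.9, 134.2])) [412.71228422 350.9759934  233.7968659 ] [-3.14123079e+00  5.15950175e-04 -3.03515878e+00]
(np.int64(159), array([643. , -70.4]), array([41. , 40.1]), 5.5, array([640.2, -68.8, 143.7]))
```

View pics/t8c.png

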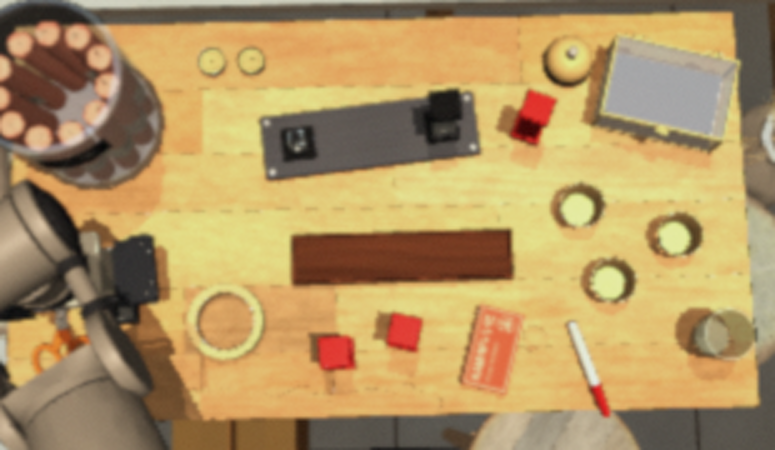

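View pics/w8.png

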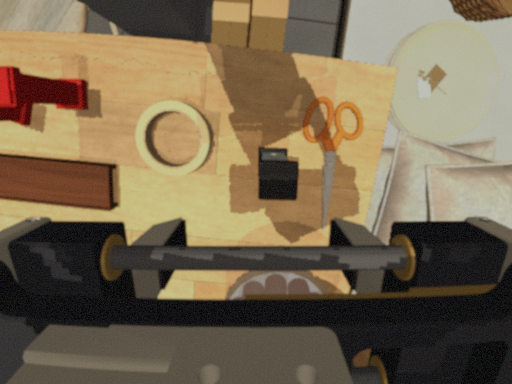

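Emit:
servo_tool(angular=[[0,0,-1.5],[0,0,-1.5],[0,0,-1.5],[0,0,-1.5],[0,0,-1.5],[0,0,-1.5],[0,0,-1.5],[0,0,-1.5],[0,0,-1.5],[0,0,-1.5]], slide=[[-10,20,-20],[-10,20,-60],[-10,20,-95],[-10,20,-115],[-10,20,-128],[-10,20,-131],[-10,20,-131],[-10,20,-131],[-10,20,-131],[-10,20,-131]], grip=[1,1,1,1,1,1,0.5,-0.2,-1,-1])

```text
time: 11.87
tool_pos: [403.4, 371.5, 103.8]
tcp_rot: [3.14, 0.002, -3.063]
contact_force: [0.5, 1.0, -0.7]
grip_width: 69.6
```

Emit:
servo_tool(angular=[[0,0,0],[0,0,0],[0,0,0],[0,0,0],[0,0,0]], slide=[[0,0,0],[0,0,0],[0,0,0],[0,0,0],[0,0,0]], grip=[-1,-1,-1,-1,-1])

```text
time: 12.28
tool_pos: [402.6, 371.3, 102.6]
tcp_rot: [3.141, 0.0, -3.062]
contact_force: [-0.8, -0.7, 1.3]
grip_width: 39.4
```

Emit:
servo_tool(angular=[[0,0,0],[0,0,0],[0,0,0],[0,0,1.5],[0,0,1.5],[0,0,1.5],[0,0,1.5],[0,0,1.5],[0,0,1.5],[0,0,1.5]], slide=[[0,0,30],[0,0,65],[0,-10,100],[0,-40,115],[10,-80,118],[20,-120,118],[35,-160,118],[50,-200,118],[75,-230,118],[110,-241,118]], grip=[-1,-1,-1,-1,-1,-1,-1,-1,-1,-1])

```text
time: 13.12
tool_pos: [511.7, 126.2, 220.7]
tcp_rot: [-3.14, -0.002, -3.038]
contact_force: [1.6, 0.5, -1.4]
grip_width: 39.6
```

Emit:
servo_tool(angular=[[0,0,0],[0,0,0],[0,0,0],[0,0,0],[0,0,0],[0,0,0]], slide=[[35,0,0],[70,0,0],[100,0,0],[108,0,0],[108,0,0],[108,0,0]], grip=[-1,-1,-1,-1,-1,-1])

```text
time: 13.62
tool_pos: [619.9, 130.2, 219.2]
tcp_rot: [3.141, -0.003, -3.036]
contact_force: [-0.4, -0.0, -2.4]
grip_width: 39.6
```

```bash
cat >> h.py <<'E'
def tool(c):
    from scipy.spatial.transform import Rotation as R
    o=c['obs'];Rw=R.from_euler('xyz',o['tcp_rot']).as_matrix();return (world(c)-o['tool_pos'])@Rw
E
python3 - <<'E'
from h import *
c=grab('wrist','w9');V=world(c);L=tool(c);print(c['obs']['tool_pos'],c['obs']['tcp_rot'])
for v in range(172,218,2): print(v,L[v,257].round(1),c['img'][v,257].sum())
for v in(178,195): print([ (u,L[v,u].round(0).tolist()) for u in range(230,285,4)])
crop('w9',150,350,100,260,4,'w9c')
E
```

```text
[619.90761599 130.22465475 219.22712933] [ 3.14135380e+00 -2.70575451e-03 -3.03608599e+00]
172 [20.3 -1.5 92.7] 101
174 [19.4 -1.5 87.6] 189
176 [17.5 -1.5 87.7] 104
178 [15.7 -1.5 87.2] 166
180 [14.7 -1.5 83.1] 300
182 [14.  -1.5 77.8] 370
184 [15.2 -1.4 65.7] 331
186 [14.9 -1.4 59.6] 287
188 [15.1 -1.4 52.2] 293
190 [15.3 -1.4 45.3] 276
192 [15.4 -1.3 39.2] 275
194 [15.3 -1.3 33.8] 270
196 [15.3 -1.3 28.5] 266
198 [15.5 -1.3 22.9] 276
200 [15.1 -1.3 19.3] 270
202 [15.4 -1.3 13.7] 281
204 [15.6 -1.3  8.8] 304
206 [14.9 -1.2  6.9] 340
208 [13.3 -1.2  7.5] 368
210 [10.6 -1.3 11.3] 230
212 [ 20.5  -1.2 -20.2] 65
214 [ 20.7  -1.2 -24. ] 47
216 [ 20.6  -1.2 -26.7] 62
[(230, [-11.0, -39.0, 206.0]), (234, [-10.0, -34.0, 204.0]), (238, [16.0, -19.0, 87.0]), (242, [15.0, -16.0, 88.0]), (246, [15.0, -12.0, 89.0]), (250, [15.0, -8.0, 88.0]), (254, [16.0, -4.0, 88.0]), (258, [16.0, -1.0, 88.0]), (262, [16.0, 3.0, 87.0]), (266, [15.0, 7.0, 88.0]), (270, [16.0, 11.0, 88.0]), (274, [16.0, 15.0, 88.0]), (278, [15.0, 18.0, 89.0]), (282, [-10.0, 33.0, 205.0])]
[(230, [-35.0, -40.0, 205.0]), (234, [-35.0, -34.0, 205.0]), (238, [15.0, -15.0, 32.0]), (242, [15.0, -12.0, 31.0]), (246, [15.0, -9.0, 32.0]), (250, [15.0, -6.0, 31.0]), (254, [15.0, -4.0, 31.0]), (258, [15.0, -1.0, 31.0]), (262, [15.0, 2.0, 32.0]), (266, [15.0, 5.0, 32.0]), (270, [16.0, 8.0, 30.0]), (274, [16.0, 11.0, 30.0]), (278, [-1.0, 19.0, 88.0]), (282, [-35.0, 34.0, 204.0])]
```

View pics/w9c.png

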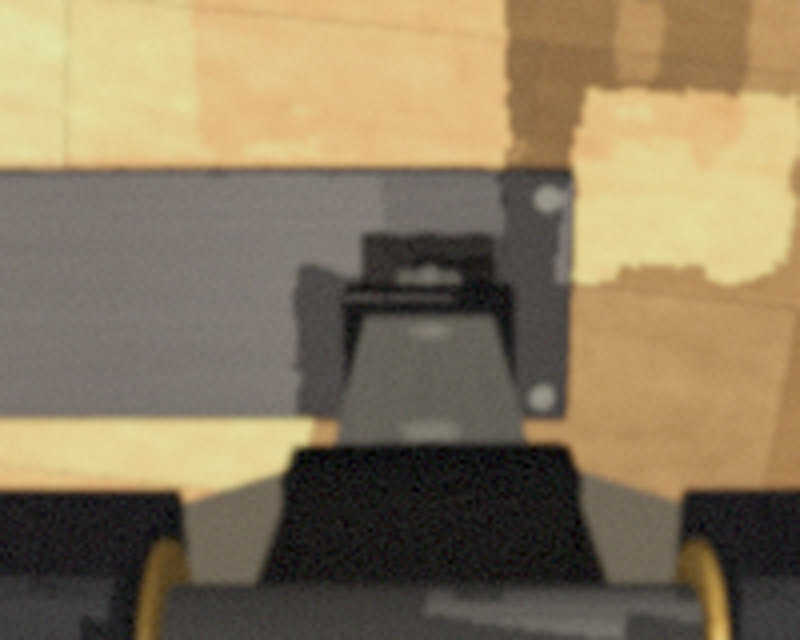

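Emit:
servo_tool(angular=[[0,0,0],[0,0,0],[0,0,0],[0,0,0],[0,0,0],[0,0,0],[0,0,0],[0,0,0],[0,0,0],[0,0,0]], slide=[[4.4,0,-10],[4.4,0,-25],[4.4,0,-40],[4.4,0,-50],[4.4,0,-55],[4.4,0,-60],[4.4,0,-64],[4.4,0,-68],[4.4,0,-72],[4.4,0,-72]], grip=[-1,-1,-1,-1,-1,-1,-1,-1,-1,-1])

```text
time: 14.5
tool_pos: [624.7, 130.2, 147.9]
tcp_rot: [3.141, -0.001, -3.036]
contact_force: [0.3, 0.8, -2.0]
grip_width: 39.5
```

Emit:
servo_tool(angular=[[0,0,0],[0,0,0],[0,0,0],[0,0,0],[0,0,0],[0,0,0],[0,0,0]], slide=[[0,0,-4],[0,0,-8],[0,0,-12],[0,0,-16],[0,0,-20],[0,0,-24],[0,0,-24]], grip=[-1,-1,-1,-1,-1,-1,-1])

```text
time: 15.08
tool_pos: [624.2, 130.2, 122.9]
tcp_rot: [3.141, -0.002, -3.036]
contact_force: [-1.6, -0.0, -5.2]
grip_width: 39.9
```

Emit:
servo_tool(angular=[[0,0,0],[0,0,0],[0,0,0],[0,0,0],[0,0,0],[0,0,0],[0,0,0]], slide=[[0,0,-2],[0,0,-4],[0,0,-6],[0,0,-7],[0,0,-8],[0,0,-9],[0,0,-9]], grip=[-1,-1,-1,-1,-1,-1,-1])

```text
time: 15.67
tool_pos: [625.6, 130.3, 116.4]
tcp_rot: [3.142, 0.002, -3.036]
contact_force: [0.1, 0.3, 3.5]
grip_width: 39.7
```

```bash
python3 - <<'E'
from h import *
c=grab('wrist','w10');L=tool(c);print(c['obs']['tool_pos'],c['obs']['tcp_rot'],c['obs']['contact_force'])
for v in range(172,218,2): print(v,L[v,257].round(1),c['img'][v,257].sum())
E
```

```text
[625.63646358 130.32349458 116.39900462] [ 3.14150448e+00  2.07122568e-03 -3.03603063e+00] [0.05558208 0.30377426 3.4892588 ]
172 [21.  -1.5 89. ] 130
174 [19.2 -1.5 88.8] 139
176 [17.7 -1.5 86.7] 94
178 [15.8 -1.5 86.6] 219
180 [17.5 -1.4 70.7] 293
182 [16.1 -1.4 69. ] 338
184 [15.7 -1.4 63.2] 302
186 [15.4 -1.4 57.6] 280
188 [15.6 -1.4 50.5] 283
190 [15.4 -1.4 44.8] 277
192 [15.6 -1.3 38.4] 286
194 [15.6 -1.3 32.8] 287
196 [15.4 -1.3 28. ] 287
198 [15.6 -1.3 22.6] 289
200 [15.5 -1.3 18.1] 285
202 [15.6 -1.3 13.1] 281
204 [15.6 -1.3  8.9] 299
206 [14.9 -1.2  6.7] 365
208 [13.8 -1.2  6. ] 363
210 [10.4 -1.3 11.7] 243
212 [ 20.6  -1.2 -20.5] 67
214 [ 20.7  -1.2 -23.9] 55
216 [ 20.2  -1.2 -25.7] 61
```

Emit:
servo_tool(angular=[[0,0,0],[0,0,0],[0,0,0],[0,0,0],[0,0,0],[0,0,0],[0,0,0]], slide=[[0,0,-1],[0,0,-2],[0,0,-3],[0,0,-4],[0,0,-4],[0,0,-4],[0,0,-4]], grip=[-1,-1,-1,-1,-1,-1,-1])

```text
time: 16.3
tool_pos: [625.7, 130.3, 112.5]
tcp_rot: [3.142, 0.002, -3.036]
contact_force: [0.8, -1.0, 6.2]
grip_width: 39.8
```

```bash
python3 - <<'E'
from h import *
c=grab('wrist','w11');L=tool(c);print(c['obs']['tool_pos'],c['obs']['tcp_rot'],c['obs']['contact_force'])
for v in range(172,218,2): print(v,L[v,257].round(1),c['img'][v,257].sum())
E
```

```text
[625.65917155 130.28717588 112.47839718] [ 3.14158192e+00  2.22508628e-03 -3.03599710e+00] [ 0.81079363 -0.97123444  6.24289644]
172 [20.9 -1.5 89.7] 82
174 [20.2 -1.5 84. ] 192
176 [18.4 -1.5 83.6] 84
178 [16.7 -1.5 82.7] 124
180 [18.  -1.4 68.5] 262
182 [16.8 -1.4 66.3] 320
184 [15.4 -1.4 64.6] 333
186 [15.9 -1.4 55.8] 279
188 [15.5 -1.4 50.6] 282
190 [15.1 -1.4 46. ] 286
192 [15.7 -1.3 38. ] 276
194 [15.6 -1.3 32.6] 284
196 [15.5 -1.3 27.8] 269
198 [15.7 -1.3 22. ] 282
200 [15.4 -1.3 18.2] 279
202 [15.4 -1.3 13.8] 281
204 [15.7 -1.3  8.5] 286
206 [15.8 -1.2  4.2] 311
208 [14.9 -1.2  2.7] 358
210 [13.2 -1.2  3.7] 282
212 [ 20.7  -1.2 -20.6] 93
214 [ 20.9  -1.2 -24.3] 18
216 [ 20.1  -1.2 -25.2] 39
```

Emit:
servo_tool(angular=[[0,0,0],[0,0,0],[0,0,0],[0,0,0],[0,0,0],[0,0,0],[0,0,0],[0,0,0],[0,0,0],[0,0,0]], slide=[[0,0,4],[0,0,8],[0,0,12],[0,0,16],[0,0,20],[0,0,24],[0,0,28],[0,0,32],[0,0,35],[0,0,35]], grip=[-1,-1,-1,-1,-1,-1,-1,-1,-1,-1])

```text
time: 17.18
tool_pos: [625.4, 130.3, 147.6]
tcp_rot: [3.142, 0.002, -3.036]
contact_force: [-0.3, -0.0, -2.1]
grip_width: 39.4
```

```bash
python3 - <<'E'
from h import *
c=grab('wrist','w12');L=tool(c);print(c['obs']['tool_pos'],c['obs']['tcp_rot'],c['obs']['contact_force'])
crop('w12',190,330,130,250,5.5,'w12c')
E
```

```text
[625.36346151 130.34516668 147.59823768] [ 3.14151148e+00  1.53846992e-03 -3.03593790e+00] [-0.2503772  -0.03771654 -2.06011679]
```

View pics/w12c.png

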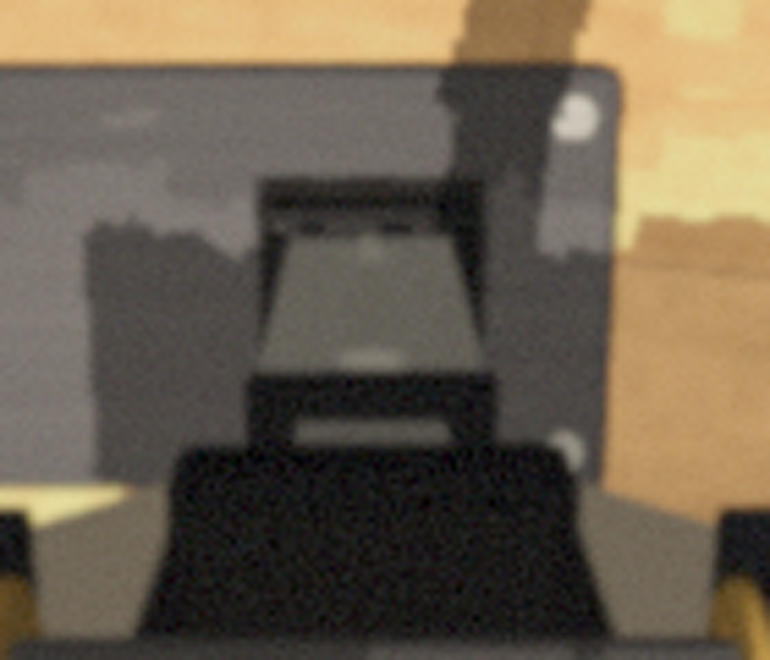

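Emit:
servo_tool(angular=[[0,0,0],[0,0,0],[0,0,0],[0,0,0],[0,0,0],[0,0,0],[0,0,0]], slide=[[0,0,2],[0,0,4],[0,0,6],[0,0,7],[0,0,8],[0,0,9],[0,0,9]], grip=[-1,-1,-1,-1,-1,-1,-1])

```text
time: 17.82
tool_pos: [625.3, 130.3, 156.1]
tcp_rot: [3.142, 0.001, -3.036]
contact_force: [1.0, -0.2, -4.5]
grip_width: 39.6
```

Emit:
servo_tool(angular=[[0,0,0],[0,0,0],[0,0,0]], slide=[[0,0,1],[0,0,2],[0,0,2]], grip=[-1,-1,-1])

```text
time: 18.07
tool_pos: [624.9, 130.2, 157.7]
tcp_rot: [3.142, -0.0, -3.036]
contact_force: [-0.3, 0.1, -2.7]
grip_width: 39.7
```

```bash
python3 - <<'E'
from h import *
c=grab('wrist','w13');L=tool(c);print(c['obs']['tool_pos'],c['obs']['tcp_rot'],c['obs']['contact_force'])
crop('w13',190,330,130,250,5.5,'w13c')
E
```

```text
[624.88217626 130.24732784 157.70665503] [ 3.14157866e+00 -8.97387772e-05 -3.03595183e+00] [-0.27641722  0.06438216 -2.68168283]
```

View pics/w13c.png

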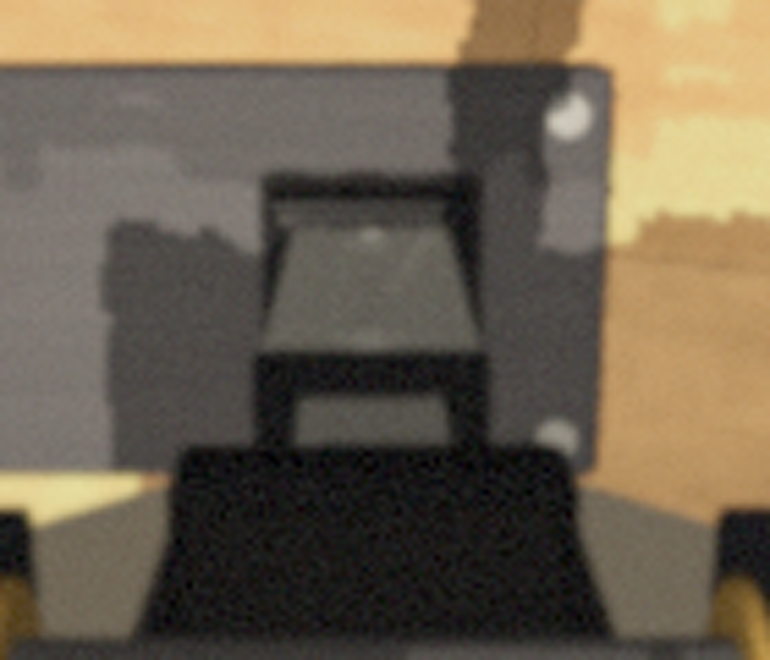

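Emit:
servo_tool(angular=[[0,0,0],[0,0,0],[0,0,0],[0,0,0],[0,0,0]], slide=[[0,0,1],[0,0,2],[0,0,3],[0,0,3],[0,0,3]], grip=[-1,-1,-1,-1,-1])

```text
time: 18.53
tool_pos: [624.9, 130.2, 160.4]
tcp_rot: [3.142, -0.0, -3.036]
contact_force: [-0.4, 0.5, -5.6]
grip_width: 39.2
```

```bash
python3 - <<'E'
from h import *
c=grab('wrist','w14');L=tool(c);print(c['obs']['tool_pos'],c['obs']['tcp_rot'],c['obs']['contact_force'])
for v in range(168,214,2): print(v,L[v,257].round(1),c['img'][v,257].sum())
crop('w14',190,330,130,250,5.5,'w14c')
E
```

```text
[624.91104978 130.23996345 160.42593425] [ 3.14155333e+00 -2.23867016e-04 -3.03594481e+00] [-0.35762795  0.48622495 -5.62162831]
168 [ 17.5  -1.6 129.2] 196
170 [ 15.2  -1.6 129.7] 282
172 [ 15.9  -1.6 114.8] 365
174 [ 14.2  -1.6 112.9] 313
176 [14.9 -1.5 99.5] 289
178 [15.2 -1.5 89.1] 287
180 [14.7 -1.5 83.1] 284
182 [14.9 -1.4 74. ] 285
184 [15.2 -1.4 65.5] 280
186 [14.8 -1.4 59.9] 289
188 [14.9 -1.4 53.2] 276
190 [16.5 -1.3 40.7] 308
192 [15.2 -1.3 39.9] 243
194 [15.7 -1.3 32.3] 65
196 [14.5 -1.3 31.1] 98
198 [13.  -1.3 31.2] 73
200 [11.3 -1.3 31.4] 139
202 [10.  -1.3 30.6] 251
204 [10.1 -1.3 25.6] 258
206 [10.3 -1.3 20.5] 245
208 [ 9.9 -1.3 17.2] 248
210 [10.  -1.3 12.8] 187
212 [ 20.6  -1.2 -20.4] 43
```

View pics/w14c.png

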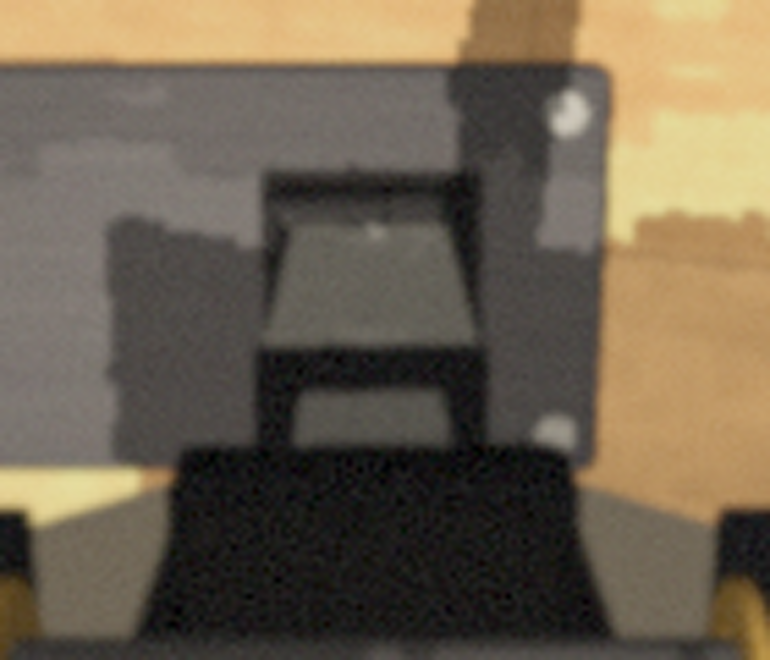

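Emit:
servo_tool(angular=[[0,0,0],[0,0,0],[0,0,0],[0,0,0],[0,0,0]], slide=[[0,0,1],[0,0,2],[0,0,2],[0,0,2],[0,0,2]], grip=[-1,-1,-1,-1,-1])

```text
time: 19.0
tool_pos: [624.6, 130.3, 161.9]
tcp_rot: [3.141, -0.001, -3.036]
contact_force: [-0.5, -1.0, -10.1]
grip_width: 39.6
```

```bash
python3 - <<'E'
from h import *
c=grab('wrist','w15');L=tool(c);print(c['obs']['tool_pos'],c['obs']['tcp_rot'],c['obs']['contact_force'])
for v in range(166,214,2): print(v,L[v,255:259].mean(0).round(1),c['img'][v,257].sum())
crop('w15',190,330,130,250,5.5,'w15c')
E
```

```text
[624.64520751 130.25515695 161.90348431] [ 3.14148410e+00 -1.19154227e-03 -3.03591896e+00] [ -0.45244748  -0.95196446 -10.08578449]
166 [ 19.3  -2.2 131.6] 131
168 [ 17.2  -2.1 130.9] 176
170 [ 14.9  -2.2 130.9] 219
172 [ 15.9  -2.1 114.9] 387
174 [ 13.9  -2.1 114.5] 335
176 [ 14.4  -2.  102. ] 281
178 [14.6 -2.  92.1] 291
180 [14.6 -1.9 83.6] 281
182 [14.7 -1.9 75. ] 264
184 [14.6 -1.9 68. ] 276
186 [14.7 -1.8 60.4] 280
188 [14.9 -1.8 52.8] 273
190 [nan nan nan] 303
192 [15.3 -1.7 39.5] 214
194 [15.6 -1.7 32.7] 53
196 [14.2 -1.7 32.2] 73
198 [12.6 -1.7 32.5] 68
200 [11.  -1.7 32.6] 157
202 [ 9.9 -1.7 31. ] 247
204 [ 9.8 -1.7 26.5] 251
206 [10.1 -1.6 21.2] 247
208 [10.1 -1.6 16.8] 255
210 [10.1 -1.6 12.7] 188
212 [ 20.8  -1.4 -21.1] 52
```

View pics/w15c.png

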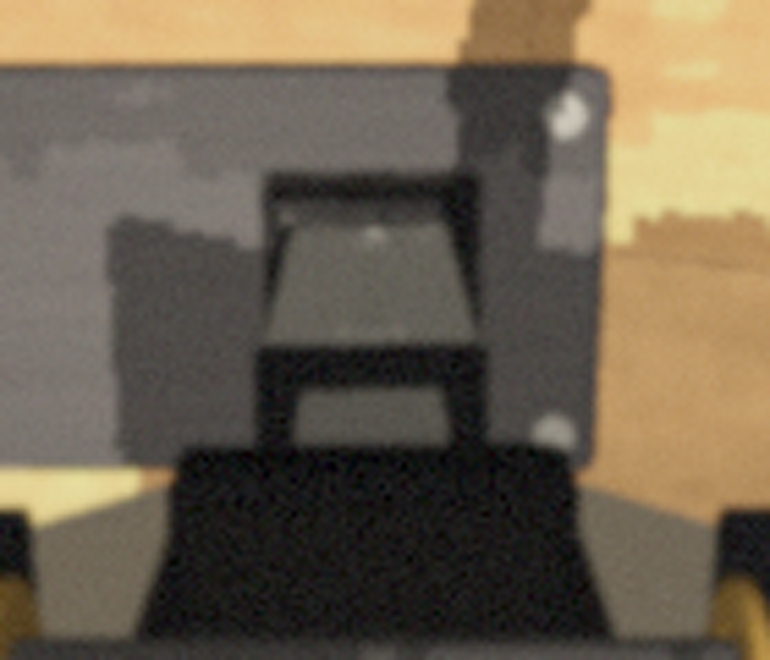

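Emit:
servo_tool(angular=[[0,0,0],[0,0,0],[0,0,0],[0,0,0],[0,0,0],[0,0,0]], slide=[[0,0,-1],[0,0,-2],[0,0,-3],[0,0,-4],[0,0,-5],[0,0,-5]], grip=[-1,-1,-1,-1,-1,-1])

```text
time: 19.55
tool_pos: [626.0, 130.3, 159.0]
tcp_rot: [3.142, 0.004, -3.036]
contact_force: [0.4, -1.5, 3.8]
grip_width: 39.6
```

```bash
python3 - <<'E'
from h import *
c=grab('wrist','w16');L=tool(c);print(c['obs']['tool_pos'],c['obs']['tcp_rot'],c['obs']['contact_force'])
for v in range(184,214,1): print(v,L[v,255:261,[0]].round(1),L[v,257,2].round(1),c['img'][v,257].sum())
crop('w16',225,295,160,220,11,'w16c')
E
```

```text
[626.01132959 130.33176667 159.02393969] [ 3.14156823  0.00359026 -3.03603143] [ 0.37555716 -1.46620145  3.84748076]
184 [[15.2 15.4 15.5 15.3 15.3 15.3]] 64.4 270
185 [[15.1 15.2 15.3 15.2 15.  15. ]] 61.5 275
186 [[15.2 15.  15.2 15.3 15.2 15.1]] 58.4 274
187 [[15.1 15.  15.2 15.  15.1 15. ]] 55.3 277
188 [[15.4 17.3 17.6 17.6 15.2 15.4]] 42.9 277
189 [[17.1 17.2 17.2 17.1 17.1 16.8]] 41.3 299
190 [[16.4 16.7 16.3 16.8 16.4 16.2]] 41.6 301
191 [[15.4 15.8 15.8 16.  15.8 15.9]] 40.5 281
192 [[15.  15.3 16.4 16.4 16.2 16.3]] 35.4 219
193 [[16.4 16.5 16.6 16.5 16.3 16.4]] 31.9 102
194 [[16.  15.9 15.6 15.9 16.1 16. ]] 32.8 89
195 [[15.3 15.3 15.3 15.2 15.1 15.4]] 31.2 88
196 [[14.7 14.3 14.5 14.3 14.3 14.3]] 31.2 76
197 [[13.8 13.8 14.2 13.3 13.7 13.4]] 29.7 68
198 [[12.8 12.9 13.  12.9 12.9 13. ]] 31.1 36
199 [[11.9 11.9 11.9 12.  11.9 11.9]] 32.2 104
200 [[11.3 11.6 11.5 11.5 11.3 11.2]] 31.0 164
201 [[10.6 10.3 10.1 10.3 10.1 10.1]] 32.9 226
202 [[10.4 10.  10.3 10.  10.  10.1]] 29.9 259
203 [[10.3 10.3 10.2  9.8 10.2 10.2]] 27.7 249
204 [[10.2 10.2 10.2 10.  10.2 10.5]] 25.4 252
205 [[10.1 10.5 10.2 10.2 10.1 10.3]] 23.1 249
206 [[10.1 10.5 10.2  9.8 10.3 10.1]] 20.9 235
207 [[10.4 10.5  9.9 10.2 10.1 10.3]] 19.5 247
208 [[10.  10.1 10.1  9.9 10.3 10.3]] 16.9 247
209 [[10.1 10.2 10.2 10.1 10.3 10.4]] 14.3 235
210 [[10.  10.7 10.4 10.2 10.2 10.3]] 11.7 203
211 [[20.6 20.5 20.1 20.5 20.6 20.8]] -17.4 124
212 [[20.4 20.9 20.2 20.3 20.6 20.5]] -19.3 88
213 [[20.8 20.9 20.6 20.7 20.6 20.6]] -22.1 28
```

View pics/w16c.png

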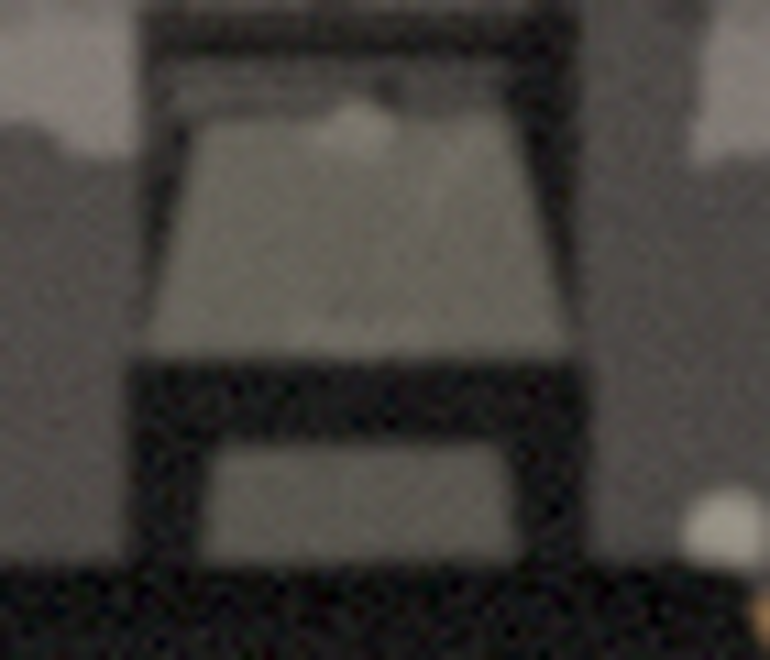

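Emit:
servo_tool(angular=[[0,0,0],[0,0,0],[0,0,0],[0,0,0],[0,0,0],[0,0,0],[0,0,0],[0,0,0],[0,0,0],[0,0,0]], slide=[[0,0,2],[0,0,2],[0,0,2],[0,0,2],[0,0,2],[0,0,2],[0,0,15],[0,0,35],[0,0,60],[5,-30,65]], grip=[-0.6,0,0.5,1,1,1,1,1,1,1])

```text
time: 20.43
tool_pos: [630.8, 104.6, 226.8]
tcp_rot: [3.14, 0.006, -3.031]
contact_force: [0.7, -0.1, 0.5]
grip_width: 90.7
```

Emit:
servo_tool(angular=[[0,0,0],[0,0,0],[0,0,0],[0,0,0],[0,0,0],[0,0,0],[0,0,0],[0,0,0],[0,0,0],[0,0,0]], slide=[[3,-35,0],[7,-70,0],[10,-105,0],[14,-140,0],[14,-169,0],[14,-169,0],[14,-169,0],[14,-169,0],[14,-169,0],[14,-169,0]], grip=[1,1,1,1,1,1,1,1,1,1])

```text
time: 21.27
tool_pos: [644.0, -67.2, 222.6]
tcp_rot: [3.141, 0.0, -3.034]
contact_force: [0.5, 0.7, 0.2]
grip_width: 92.0
```

```bash
python3 - <<'E'
from h import *
c=grab('wrist','w17');V=world(c);print(c['obs']['tool_pos'],c['obs']['tcp_rot'],c['obs']['contact_force'])
print(rectfit(V,(610,680,-110,-40),(135,160)),rectfit(V,(585,660,90,170),(170,205)))
t=grab('top','t17');W=world(t);print(rectfit(W,(585,660,90,170),(160,225)))
E
```

```text
[643.98432497 -67.20318292 222.56210127] [ 3.14125181e+00  3.09276427e-05 -3.03410730e+00] [0.48769939 0.69874164 0.17989291]
(np.int64(1734), array([645.1, -71.5]), array([39.7, 40.1]), 5.4, array([642.8, -71.7, 144.1])) (np.int64(1424), array([619.5, 123.8]), array([31.7, 37.1]), 1.5, array([617.5, 117.5, 189.5]))
(np.int64(174), array([621.8, 129.2]), array([40.4, 40.6]), 5.1, array([621. , 128.4, 190.1]))
```

View pics/w17.png

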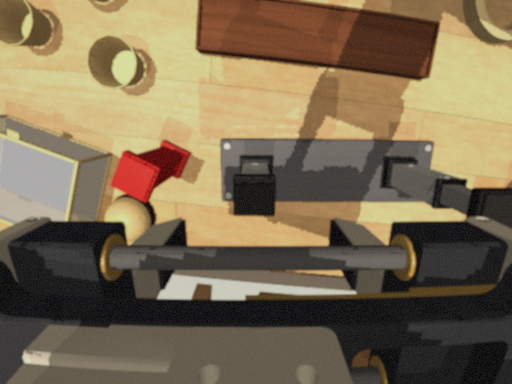

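Emit:
servo_tool(angular=[[0,0,0],[0,0,0],[0,0,0],[0,0,0],[0,0,0],[0,0,0],[0,0,0],[0,0,0],[0,0,0],[0,0,0]], slide=[[1,-2.5,-20],[1,-2.5,-50],[1,-2.5,-80],[1,-2.5,-98],[1,-2.5,-105],[1,-2.5,-106],[1,-2.5,-106],[1,-2.5,-106],[1,-2.5,-106],[1,-2.5,-106]], grip=[1,1,1,1,1,1,0.5,-0.2,-1,-1])

```text
time: 22.2
tool_pos: [645.7, -71.3, 118.0]
tcp_rot: [-3.141, 0.002, -3.036]
contact_force: [-0.8, -0.6, -0.8]
grip_width: 69.8
```

Emit:
servo_tool(angular=[[0,0,0],[0,0,0],[0,0,0],[0,0,0],[0,0,0]], slide=[[0,0,0],[0,0,0],[0,0,0],[0,0,0],[0,0,0]], grip=[-1,-1,-1,-1,-1])

```text
time: 22.62
tool_pos: [645.0, -71.0, 116.6]
tcp_rot: [3.141, 0.0, -3.036]
contact_force: [-0.8, 1.2, 0.3]
grip_width: 39.5
```

Emit:
servo_tool(angular=[[0,0,0],[0,0,0],[0,0,0],[0,0,0],[0,0,0],[0,0,0],[0,0,0],[0,0,0],[0,0,0],[0,0,0]], slide=[[0,0,4],[0,0,8],[0,0,12],[0,0,16],[0,0,20],[0,0,24],[0,0,28],[0,0,32],[0,0,35],[0,0,38]], grip=[-1,-1,-1,-1,-1,-1,-1,-1,-1,-1])

```text
time: 23.45
tool_pos: [644.9, -71.2, 154.9]
tcp_rot: [3.141, -0.0, -3.036]
contact_force: [-1.3, -0.1, -7.2]
grip_width: 39.5
```

Emit:
servo_tool(angular=[[0,0,0],[0,0,0],[0,0,0],[0,0,0],[0,0,0],[0,0,0],[0,0,0],[0,0,0]], slide=[[0,0,1],[0,0,2],[0,0,3],[0,0,4],[0,0,5],[0,0,6],[0,0,7],[0,0,7]], grip=[-1,-1,-1,-1,-1,-1,-1,-1])

```text
time: 24.12
tool_pos: [645.3, -71.2, 161.9]
tcp_rot: [-3.141, 0.001, -3.036]
contact_force: [-0.2, 1.1, -3.0]
grip_width: 39.5
```

```bash
python3 - <<'E'
from h import *
c=grab('wrist','w18');L=tool(c);print(c['obs']['contact_force'])
for v in range(166,214,1): print(v,L[v,255:261,0].round(1),L[v,257,2].round(1),c['img'][v,257].sum())
E
```

```text
[-0.20796198  1.07329605 -3.04744906]
166 [19.1 19.2 19.2 19.  19.1 19.2] 131.7 152
167 [18.2 18.1 18.  18.  18.4 18. ] 132.3 173
168 [17.2 16.9 17.1 17.1 16.8 16.9] 131.3 193
169 [16.  15.9 16.  16.2 16.  16.1] 131.1 198
170 [15.  14.8 14.7 14.6 15.  15. ] 131.9 219
171 [14.4 14.4 14.4 16.3 16.5 16.8] 128.2 268
172 [14.3 14.3 15.5 15.7 16.1 15.6] 116.9 298
173 [13.8 13.5 14.8 15.  14.9 15.1] 115.0 309
174 [12.6 13.5 13.8 13.7 14.1 13.9] 114.8 314
175 [14.5 14.2 14.3 14.  14.1 14.2] 107.4 287
176 [14.  14.2 14.4 14.2 14.3 14.2] 101.9 283
177 [14.3 14.4 14.3 14.3 14.1 14.5] 98.0 280
178 [14.2 14.3 14.4 14.3 14.3 14.6] 92.8 275
179 [14.5 14.3 14.3 14.5 14.2 14.4] 89.0 273
180 [14.4 14.4 14.3 14.2 14.4 14.1] 84.8 275
181 [14.1 14.4 14.5 14.5 14.4 14.3] 79.9 284
182 [14.3 14.1 14.5 14.6 14.5 14.1] 76.0 280
183 [14.4 14.4 14.3 14.3 14.4  nan] 73.0 268
184 [14.4 14.5 14.5 14.4 14.2 14.7] 68.4 268
185 [14.5 14.4 14.4 14.6 14.2 14. ] 65.0 276
186 [14.6 14.4 14.6 14.3 14.3 14.6] 60.8 271
187 [14.7 14.2 14.5 14.3 14.4 14.5] 58.0 272
188 [14.5 14.4 16.4 16.4 16.8 14.3] 47.2 276
189 [15.6 16.  1
[... 354 characters left out ...]
2 13.5 13.5 13.1 13.3] 31.9 79
198 [12.9 12.8 12.7 12.4 12.6 12.6] 32.1 41
199 [11.7 11.8 11.5 11.5 11.7 11.8] 33.5 93
200 [10.9 11.1 10.9 11.  10.6 11.1] 32.9 122
201 [10.  10.1  9.7 10.1 10.  10.1] 34.1 169
202 [9.1 9.2 9.3 9.4 9.4 8.9] 33.0 234
203 [9.4 9.4 9.2 9.3 9.3 9.1] 30.9 245
204 [9.2 9.6 9.5 9.4 8.7 9.3] 27.6 250
205 [9.1 9.3 9.5 9.2 9.  8.8] 25.2 250
206 [9.3 9.3 nan 9.3 9.3 9.3] nan 250
207 [9.3 9.2 9.1 9.4 9.3 9.8] 21.9 248
208 [9.6 9.4 9.5 9.4 9.6 9.5] 18.7 241
209 [9.3 9.5 9.8 9.4 9.3 9.6] 15.5 222
210 [19.9 19.6 19.5 19.5 19.7 19.5] -14.0 149
211 [ nan 19.3 19.3 19.6 19.  19.6] -15.1 67
212 [19.4 19.  19.6 19.7 19.4 19.6] -17.7 51
213 [19.6 19.8 19.8 19.5 19.5 19.5] -19.9 16
```

Emit:
servo_tool(angular=[[0,0,0],[0,0,0],[0,0,0],[0,0,0],[0,0,0],[0,0,0]], slide=[[0,0,-1],[0,0,-2],[0,0,-3],[0,0,-4],[0,0,-5],[0,0,-5]], grip=[-1,-1,-1,-1,-1,-1])

```text
time: 24.67
tool_pos: [646.2, -71.2, 159.2]
tcp_rot: [-3.141, 0.005, -3.036]
contact_force: [-1.2, 1.8, 9.9]
grip_width: 39.5
```

Emit:
servo_tool(angular=[[0,0,0],[0,0,0],[0,0,0],[0,0,0],[0,0,0],[0,0,0],[0,0,0],[0,0,0],[0,0,0],[0,0,0]], slide=[[0,0,2],[0,0,2],[0,0,2],[0,0,2],[0,0,2],[0,0,2],[0,0,15],[0,0,35],[-10,10,75],[-40,30,110]], grip=[-0.6,0,0.5,1,1,1,1,1,1,1])

```text
time: 25.5
tool_pos: [611.8, -46.2, 260.8]
tcp_rot: [-3.141, 0.001, -3.038]
contact_force: [0.1, 0.7, 1.6]
grip_width: 90.8
```

Emit:
servo_tool(angular=[[0,0,0],[0,0,0],[0,0,0],[0,0,0],[0,0,0],[0,0,0],[0,0,0],[0,0,0],[0,0,0],[0,0,0]], slide=[[-60,10,20],[-130,30,20],[-130,30,20],[-130,30,20],[-130,30,20],[-130,30,20],[-130,30,20],[-130,30,20],[-130,30,20],[-130,30,20]], grip=[1,1,1,1,1,1,1,1,1,1])

```text
time: 26.33
tool_pos: [481.1, -15.2, 279.4]
tcp_rot: [3.141, -0.001, -3.036]
contact_force: [-0.5, 0.2, 0.5]
grip_width: 91.6
```

```bash
python3 - <<'E'
from h import *
c=grab('wrist','w19');V=world(c);print(c['obs']['tool_pos'],c['obs']['tcp_rot'],c['obs']['contact_force'])
t=grab('top','t19');W=world(t)
print(rectfit(W,(585,660,90,170),(160,225)));print(rectfit(W,(605,690,-110,-35),(160,225)))
print(rectfit(W,(400,520,-180,160),(20,35)),rectfit(V,(400,520,-180,160),(18,40)))
for n,b in [('c0',(490,570,-300,-220)),('c1',(380,460,-330,-255)),('c2',(440,525,-430,-350))]: print(rectfit(W,b,(40,60)))
crop('t19',90,400,110,290,2.5,'t19c')
E
```

```text
[481.06458584 -15.1630767  279.37990958] [ 3.14124129e+00 -9.33289949e-04 -3.03628305e+00] [-0.46237372  0.19595612  0.50331662]
(np.int64(174), array([622.7, 129.6]), array([41.9, 40.4]), 5.4, array([620.5, 128.3, 190.4]))
(np.int64(169), array([643. , -70.3]), array([40.2, 39.7]), 6.1, array([641.2, -69.8, 186.7]))
(np.int64(786), array([461.6, -12.1]), array([ 69.3, 297.7]), 0.3, array([459.5, -19.5,  23.1])) (np.int64(8456), array([464.2, -12.2]), array([ 69. , 300.5]), 0.3, array([463.6, -14.2,  20.6]))
(np.int64(52), array([ 523.3, -255.6]), array([58. , 59.4]), 89.9, array([ 528.1, -260.4,   45.7]))
(np.int64(47), array([ 421.2, -293. ]), array([59.4, 57.3]), 89.5, array([ 422.3, -301. ,   45.9]))
(np.int64(26), array([ 494.8, -376.2]), array([24.4, 54.5]), 88.3, array([ 497. , -379.7,   46.9]))
```

View pics/w19.png

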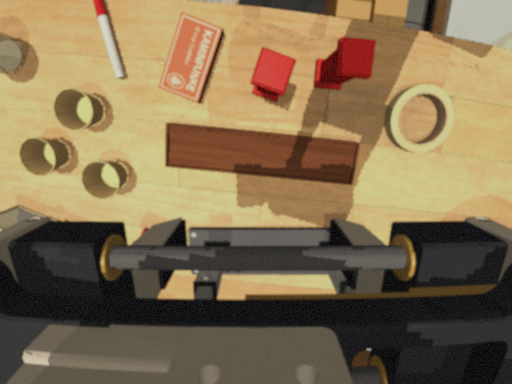

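View pics/t19c.png

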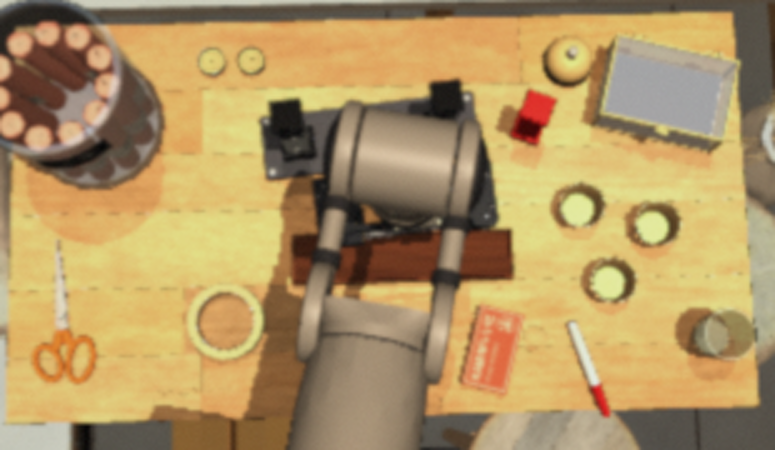

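Emit:
servo_tool(angular=[[0,0,-60],[0,0,-60],[0,0,-60],[0,0,-60],[0,0,-60],[0,0,-60],[0,0,-60],[0,0,-60],[0,0,-60],[0,0,-60]], slide=[[-17,4.5,0],[-17,4.5,0],[-17,4.5,0],[-17,4.5,0],[-17,4.5,0],[-17,4.5,0],[-17,4.5,-20],[-17,4.5,-40],[-17,4.5,-60],[-17,4.5,-70]], grip=[1,1,1,1,1,1,1,1,1,1])

```text
time: 27.27
tool_pos: [462.6, -10.3, 207.8]
tcp_rot: [-3.14, -0.002, 2.197]
contact_force: [-0.8, 0.2, -0.7]
grip_width: 91.5
```

Emit:
servo_tool(angular=[[0,0,-35.7],[0,0,-35.7],[0,0,-35.7],[0,0,-35.7],[0,0,-35.7],[0,0,-35.7],[0,0,-35.7],[0,0,-35.7]], slide=[[0,0,-20],[0,0,-40],[0,0,-60],[0,0,-80],[0,0,-80],[0,0,-80],[0,0,-80],[0,0,-80]], grip=[1,1,1,1,1,1,1,1])

```text
time: 27.93
tool_pos: [464.0, -10.5, 130.5]
tcp_rot: [3.14, 0.0, 1.581]
contact_force: [0.1, 0.1, 0.6]
grip_width: 91.8
```

```bash
python3 - <<'E'
from h import *
c=grab('wrist','w20');V=world(c);print(c['obs']['tool_pos'],c['obs']['tcp_rot'],c['obs']['contact_force'])
print(rectfit(V,(400,520,-180,200),(15,40)))
E
```

```text
[464.03809069 -10.53069578 130.50424829] [3.14026046e+00 2.96229268e-04 1.58057579e+00] [0.0897757  0.0509626  0.59914258]
(np.int64(16528), array([464.2,  -4.9]), array([ 68.9, 285.5]), 0.3, array([463.8,  35. ,  20.5]))
```

View pics/w20.png

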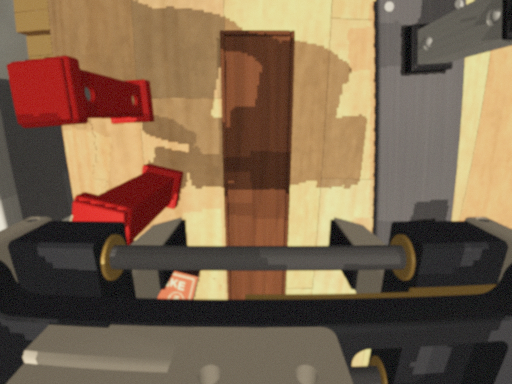

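```bash
python3 - <<'E'
from h import *
V=world(load('w19'))
import numpy as np
im=load('w19')['img'].astype(int); red=(im[...,2]>110)&(im[...,1]<70)
for b in [(310,420,-60,30),(290,400,35,120)]:
    m=red&(V[...,0]>b[0])&(V[...,0]<b[1])&(V[...,1]>b[2])&(V[...,1]<b[3])
    for zr in [(100,145),(0,100)]:
        p=V[m&(V[...,2]>zr[0])&(V[...,2]<zr[1])]; print(zr,len(p),p.min(0).round(),p.max(0).round())
E
```

```text
(100, 145) 797 [339. -34. 118.] [383.   9. 133.]
(0, 100) 106 [365. -33.  12.] [382.   5.  66.]
(100, 145) 1277 [314.  55. 119.] [355.  96. 133.]
(0, 100) 232 [317.  55.   0.] [355.  97.  70.]
```

Emit:
servo_tool(angular=[[0,0,0],[0,0,0],[0,0,0],[0,0,0],[0,0,0],[0,0,0],[0,0,0],[0,0,0],[0,0,0],[0,0,0]], slide=[[1,35,0],[1,65,0],[1,65,-20],[1,65,-60],[1,65,-95],[1,65,-115],[1,65,-122],[1,65,-124],[1,65,-124],[1,65,-124]], grip=[1,1,1,1,1,1,1,1,0.5,-0.1])

```text
time: 28.82
tool_pos: [465.7, 54.5, 7.4]
tcp_rot: [3.139, 0.0, 1.577]
contact_force: [-0.3, -0.1, -0.4]
grip_width: 83.0
```

Emit:
servo_tool(angular=[[0,0,0],[0,0,0],[0,0,0],[0,0,0],[0,0,0]], slide=[[0,0,0],[0,0,0],[0,0,0],[0,0,0],[0,0,0]], grip=[-1,-1,-1,-1,-1])

```text
time: 29.23
tool_pos: [464.7, 54.6, 7.0]
tcp_rot: [3.14, 0.0, 1.577]
contact_force: [-2.3, 0.1, 7.3]
grip_width: 67.7
```

Emit:
servo_tool(angular=[[0,0,0],[0,0,0],[0,0,0],[0,0,0],[0,0,0],[0,0,0],[0,0,0],[0,0,0],[0,0,0],[0,0,0]], slide=[[4,0,1],[10,0,1],[18,0,1],[26,0,1],[34,0,1],[36,0,1],[36,0,1],[36,0,1],[36,0,1],[36,0,1]], grip=[-1,-1,-1,-1,-1,-1,-1,0.5,1,1])

```text
time: 30.07
tool_pos: [500.1, 54.6, 7.0]
tcp_rot: [-3.141, 0.0, 1.577]
contact_force: [0.2, -0.6, -0.4]
grip_width: 78.0
```

Emit:
servo_tool(angular=[[0,0,0],[0,0,0],[0,0,0],[0,0,0],[0,0,0],[0,0,0],[0,0,0],[0,0,0],[0,0,0]], slide=[[0,0,0],[0,0,0],[0,0,10],[0,0,40],[0,-30,80],[0,-60,120],[0,-65,120],[0,-65,120],[0,-65,120]], grip=[1,1,1,1,1,1,1,1,1])

```text
time: 30.82
tool_pos: [500.6, -10.8, 128.0]
tcp_rot: [3.14, 0.0, 1.575]
contact_force: [-0.2, 0.8, 0.1]
grip_width: 92.1
```

```bash
python3 - <<'E'
from h import *
c=grab('wrist','w21');V=world(c);print(c['obs']['tool_pos'],c['obs']['tcp_rot'],c['obs']['contact_force'])
print(rectfit(V,(430,560,-180,200),(15,40)))
W=world(grab('top','t21'));print(rectfit(W,(430,560,-190,180),(18,35)))
m=(V[...,2]>15)&(V[...,2]<40)&(V[...,0]>430)&(V[...,0]<560);print(np.nanmax(V[...,1][m]),np.nanmin(V[...,1][m]))
E
```

```text
[500.62977019 -10.78930586 127.99351719] [3.13950209e+00 1.03470090e-04 1.57514259e+00] [-0.15332379  0.83594446  0.05810559]
(np.int64(16743), array([502.7,  -4. ]), array([283.7,  68.8]), 90.0, array([502.6,  35.8,  20.5]))
(np.int64(685), array([500.8, -12.5]), array([297.4,  69.2]), 89.7, array([500.7, -88.7,  22. ]))
137.8633710328735 -145.84495366557064
```

View pics/w21.png

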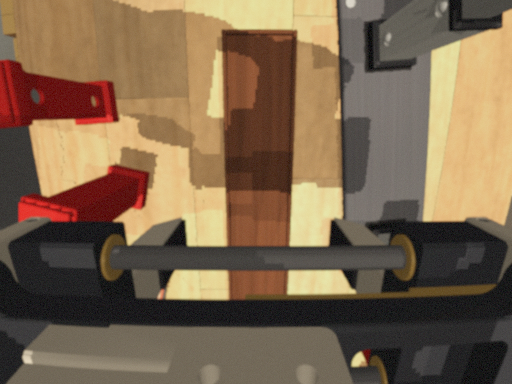

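View pics/t21.png

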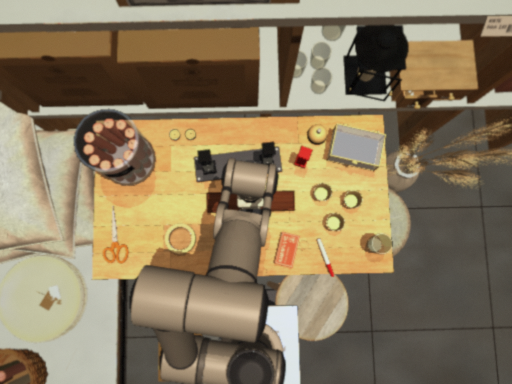

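Emit:
servo_tool(angular=[[0,0,0],[0,0,0],[0,0,0],[0,0,0],[0,0,0],[0,0,0],[0,0,0],[0,0,0],[0,0,0],[0,0,0]], slide=[[0,-1,-20],[0,-1,-60],[0,-1,-95],[0,-1,-112],[0,-1,-120],[0,-1,-121],[0,-1,-121],[0,-1,-121],[0,-1,-121],[0,-1,-121]], grip=[1,1,1,1,1,1,1,0.5,0,-0.5])

```text
time: 31.75
tool_pos: [501.2, -11.5, 7.1]
tcp_rot: [3.139, 0.0, 1.577]
contact_force: [-0.5, 0.2, 0.6]
grip_width: 75.9
```

Emit:
servo_tool(angular=[[0,0,0],[0,0,0],[0,0,0],[0,0,0],[0,0,0],[0,0,0],[0,0,0],[0,0,0],[0,0,0]], slide=[[0,0,0],[0,0,0],[0,0,0],[0,0,0],[0,0,5],[0,0,15],[0,0,40],[0,0,70],[0,0,70]], grip=[-1,-1,-1,-1,-1,-1,-1,-1,-1])

```text
time: 32.5
tool_pos: [503.2, -11.8, 80.9]
tcp_rot: [3.134, 0.001, 1.577]
contact_force: [1.6, 0.3, -3.8]
grip_width: 67.6
```

```bash
python3 - <<'E'
from h import *
c=grab('wrist','w22');L=tool(c);print(c['obs']['tool_pos'],c['obs']['tcp_rot'],c['obs']['contact_force'])
for v in range(0,215,15): print(v,L[v,257].round(1))
E
```

```text
[503.21271824 -11.81926808  80.93491328] [3.13354617e+00 1.46861763e-03 1.57707734e+00] [ 1.55442677  0.25428176 -3.76797016]
0 [127.    0.8 -12.6]
15 [119.7   0.8 -14.1]
30 [112.9   0.8 -13.9]
45 [105.9   0.8 -14.2]
60 [ 99.2   0.8 -12.6]
75 [ 91.8   0.8 -14.1]
90 [ 84.5   0.8 -13.8]
105 [ 77.1   0.8 -14.2]
120 [ 69.5   0.8 -13.7]
135 [ 61.8   0.8 -14.6]
150 [ 53.9   0.8 -14.2]
165 [ 45.3   0.8 -12.1]
180 [ 37.2   0.8 -13.5]
195 [ 28.4   0.8 -13.2]
210 [ 19.7   0.8 -14. ]
```

View pics/w22.png

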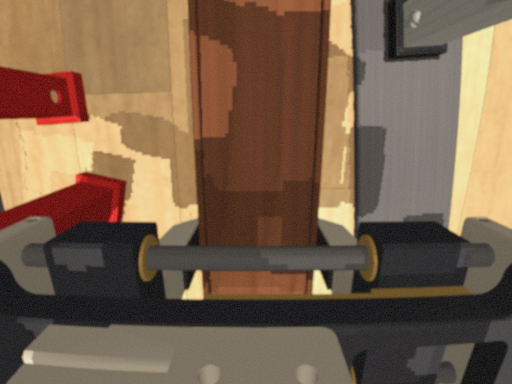

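Emit:
servo_tool(angular=[[0,0,0],[0,0,0],[0,0,0],[0,0,0],[0,0,1],[0,0,2],[0,0,3.5],[0,0,5],[0,0,5.7],[0,0,5.7]], slide=[[0,0,20],[0,0,50],[0,0,85],[0,5,120],[0,15,148],[5,25,150],[20,35,150],[40,41,150],[65,41,150],[85,41,150]], grip=[-1,-1,-1,-1,-1,-1,-1,-1,-1,-1])

```text
time: 33.38
tool_pos: [585.9, 30.5, 223.3]
tcp_rot: [-3.138, -0.001, 1.678]
contact_force: [0.5, 0.6, -3.6]
grip_width: 68.0
```

Emit:
servo_tool(angular=[[0,0,0],[0,0,0],[0,0,0],[0,0,0],[0,0,0],[0,0,0]], slide=[[15,0,0],[30,0,0],[42,0,0],[47,0,0],[47,0,0],[47,0,0]], grip=[-1,-1,-1,-1,-1,-1])

```text
time: 33.88
tool_pos: [631.6, 29.8, 224.1]
tcp_rot: [-3.138, -0.001, 1.677]
contact_force: [-0.7, -0.0, -3.5]
grip_width: 68.1
```

```bash
python3 - <<'E'
from h import *
t=grab('top','t23');W=world(t);o=t['obs'];print(o['tool_pos'],o['tcp_rot'],o['contact_force'])
print(rectfit(W,(570,700,-180,230),(225,270)))
grab('scene','s23')
crop('s23',150,300,120,240,5,'s23c')
E
```

```text
[631.58994048  29.80927167 224.12185357] [-3.13834112e+00 -5.70774476e-04  1.67670799e+00] [-0.74873907 -0.03092432 -3.52806919]
(np.int64(1318), array([629.6,  30. ]), array([ 70. , 299.9]), 5.7, array([629.4, -34.9, 238.3]))
```

View pics/s23c.png

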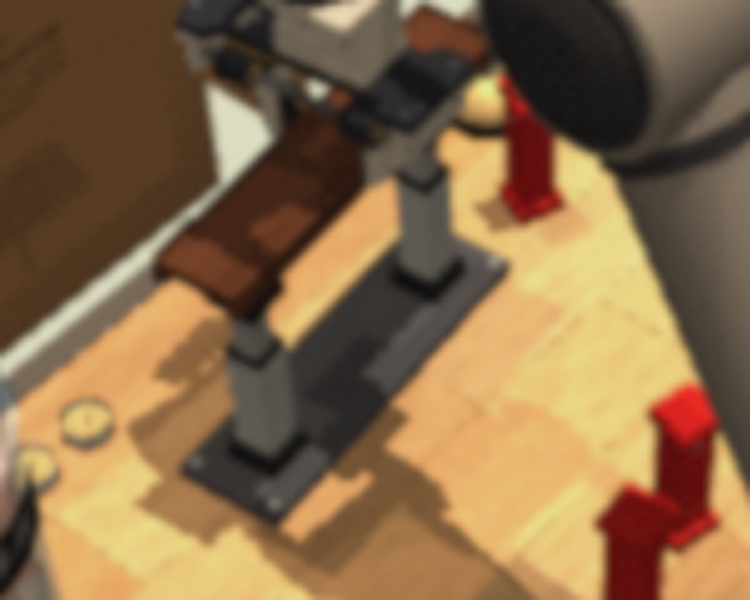

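View pics/t23.png

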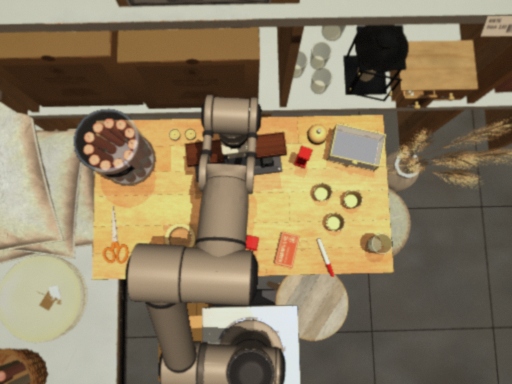

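Emit:
servo_tool(angular=[[0,0,0.1],[0,0,0.1],[0,0,0.1],[0,0,0.1],[0,0,0.1],[0,0,0.1],[0,0,0.1],[0,0,0.1],[0,0,0.1]], slide=[[3.7,-0.3,0],[3.7,-0.3,-8],[3.7,-0.3,-16],[3.7,-0.3,-22],[3.7,-0.3,-26],[3.7,-0.3,-29],[3.7,-0.3,-32],[3.7,-0.3,-35],[3.7,-0.3,-35]], grip=[-1,-1,-1,-1,-1,-1,-1,-1,-1])

```text
time: 34.73
tool_pos: [635.9, 29.3, 190.3]
tcp_rot: [-3.141, -0.0, 1.678]
contact_force: [-1.0, -0.2, -3.8]
grip_width: 67.7
```

```bash
python3 - <<'E'
from h import *
t=grab('top','t24');W=world(t);o=t['obs'];print(o['tool_pos'],o['tcp_rot'],o['contact_force'],o['moment'])
print(rectfit(W,(570,700,-180,230),(190,230)))
grab('scene','s24')
crop('s24',150,300,120,240,5,'s24c')
E
```

```text
[635.91696435  29.30333218 190.34220738] [-3.14077742e+00 -1.40923595e-04  1.67813906e+00] [-0.99837125 -0.23746229 -3.78390787] [ 0.00933136 -0.08551723 -0.03852692]
(np.int64(1230), array([634.2,  29.5]), array([ 70.5, 299.6]), 5.7, array([634.6, -37.7, 204.7]))
```

View pics/s24c.png

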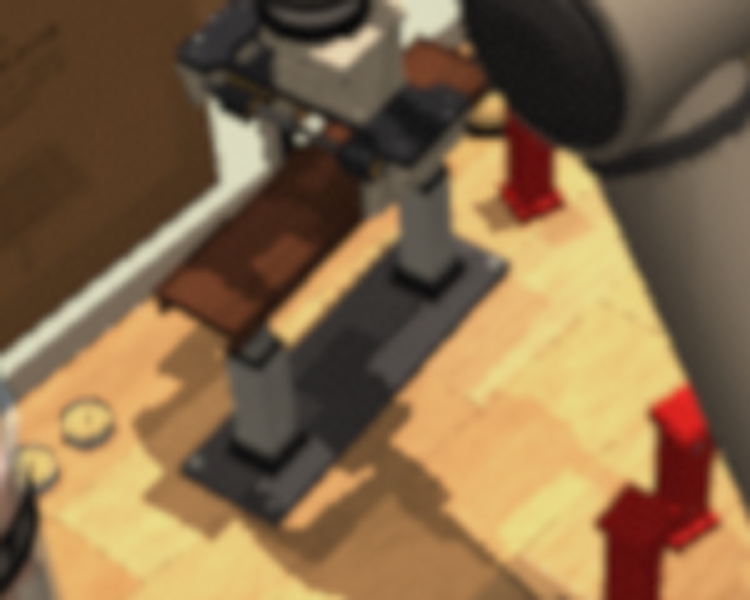

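No contact force at 6 mm over the seat: the rim is already below head tops. Lowering on.

Emit:
servo_tool(angular=[[0,0,0],[0,0,0],[0,0,0],[0,0,0],[0,0,0],[0,0,0]], slide=[[0,0,-2],[0,0,-4],[0,0,-5],[0,0,-6],[0,0,-7],[0,0,-7]], grip=[-1,-1,-1,-1,-1,-1])

```text
time: 35.33
tool_pos: [636.3, 29.3, 184.3]
tcp_rot: [3.141, -0.0, 1.678]
contact_force: [-0.4, -0.5, -0.4]
grip_width: 67.9
```

```bash
python3 - <<'E'
from h import *
t=grab('top','t25');W=world(t);o=t['obs'];print(o['tool_pos'],o['tcp_rot'],o['contact_force'],o['moment'])
print(rectfit(W,(570,700,-180,230),(180,220)))
E
```

```text
[636.29663139  29.31875806 184.2907097 ] [ 3.14091109e+00 -7.06672551e-06  1.67815566e+00] [-0.42940242 -0.54847174 -0.35834985] [ 0.21564843 -0.05966753  0.04817229]
(np.int64(1228), array([634.3,  29.2]), array([ 71. , 300.5]), 6.1, array([635.1, -38.3, 198.5]))
```

Emit:
servo_tool(angular=[[0,0,0],[0,0,0],[0,0,0],[0,0,0],[0,0,0],[0,0,0],[0,0,0],[0,0,0],[0,0,0],[0,0,0]], slide=[[0,0,-1],[0,0,-1],[0,0,-1],[0,0,-1],[0,0,-1],[0,0,5],[0,0,20],[0,0,50],[0,0,85],[0,0,110]], grip=[-1,0.7,1,1,1,1,1,1,1,1])

```text
time: 36.22
tool_pos: [636.5, 29.3, 297.5]
tcp_rot: [3.139, 0.001, 1.678]
contact_force: [1.3, -0.5, 0.5]
grip_width: 92.0
```

Emit:
servo_tool(angular=[[0,0,0],[0,0,0],[0,0,0],[0,0,0],[0,0,0],[0,0,0],[0,0,0],[0,0,0],[0,0,0],[0,0,0]], slide=[[-30,-30,10],[-60,-60,10],[-90,-90,10],[-120,-125,10],[-130,-150,10],[-130,-180,10],[-130,-220,10],[-130,-260,10],[-130,-260,10],[-130,-260,10]], grip=[1,1,1,1,1,1,1,1,1,1])

```text
time: 37.05
tool_pos: [505.8, -232.6, 304.0]
tcp_rot: [3.142, -0.0, 1.674]
contact_force: [-0.1, -0.0, 0.6]
grip_width: 91.4
```

```bash
python3 - <<'E'
from h import *
t=grab('top','t26');W=world(t);o=t['obs'];print(o['tool_pos'],o['tcp_rot'],o['contact_force'])
print(rectfit(W,(570,700,-180,230),(185,220)))
c=grab('wrist','w26')
for n,z in (('+y',(120,175)),('-y',(-110,-60))):
    m=(W[...,0]>615)&(W[...,0]<655)&(W[...,1]>z[0])&(W[...,1]<z[1])&(W[...,2]>180);print(n,np.median(W[m][:,2]),m.sum())
crop('t26',150,400,110,290,3,'t26c')
E
```

```text
[ 505.75343936 -232.62226829  303.97019879] [ 3.14158644e+00 -9.92312747e-05  1.67446968e+00] [-0.09537937 -0.01606238  0.63093304]
(np.int64(2217), array([634.5,  29.5]), array([ 70.9, 300.2]), 6.1, array([633.8,  29.5, 197.7]))
+y 198.89511113121054 233
-y 196.13854425010067 204
```

View pics/t26c.png

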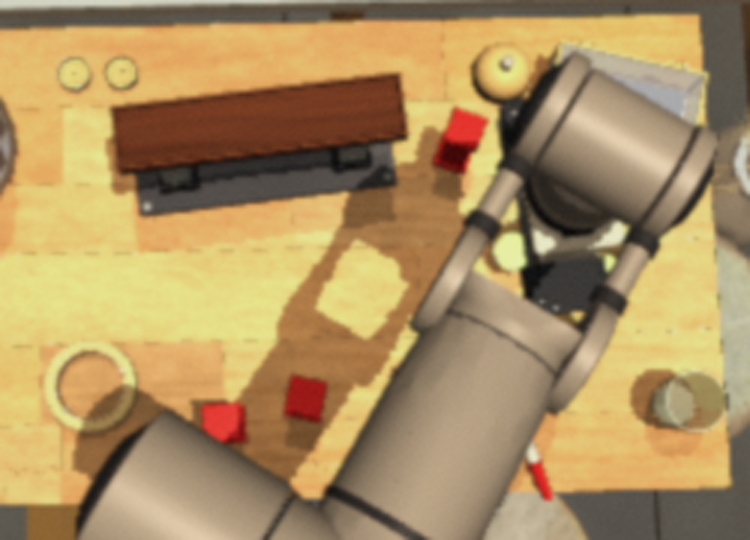

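View pics/w26.png

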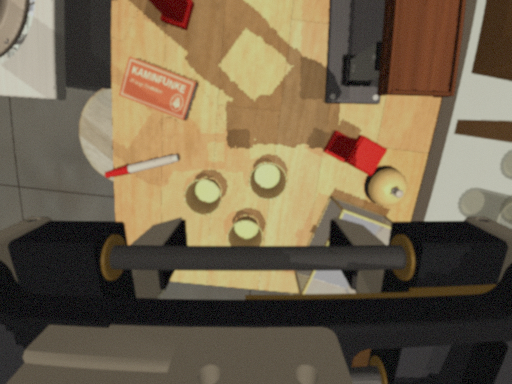

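```bash
cat >> h.py <<'E'
def cups(c,guess,zr=(41,56),r=45):
    V=world(c)
    for g in guess:
        for it in range(3):
            m=(np.hypot(V[...,0]-g[0],V[...,1]-g[1])<r)&(V[...,2]>zr[0])&(V[...,2]<zr[1])
            p=V[m][:,:2].astype(np.float32)
            if len(p)<10: print('few',g);break
            (x,y),R=cv2.minEnclosingCircle(p); g=(x,y)
        print(np.round(g,1),round(R,1),m.sum(),V[m][:,2].max().round(1))
E
python3 - <<'E'
from h import *
c=load('w26'); V=world(c)
for u,v in [(267,175),(208,190),(246,226),(310,210),(327,262),(345,205)]: print(u,v,V[v,u].round(0))
cups(c,[V[v,u][:2] for u,v in [(267,175),(208,190),(246,226)]])
m=(V[...,0]>500)&(V[...,0]<680)&(V[...,1]>-480)&(V[...,1]<-290)&(V[...,2]>20); print('tray',V[m].min(0).round(),V[m].max(0).round())
E
```

```text
267 175 [ 527. -256.    2.]
208 190 [ 425. -293.    4.]
246 226 [ 499. -355.    3.]
310 210 [ 613. -313.    0.]
327 262 [ 526. -202.  388.]
345 205 [ 662. -286.   35.]
[ 525.9 -256.7] 31.3 221 48.1
[ 423.2 -294.4] 31.3 219 48.2
[ 498.5 -357.2] 31.0 122 47.9
tray [ 500. -444.   20.] [ 680. -290.   82.]
```

Emit:
servo_tool(angular=[[0,0,-7],[0,0,-14],[0,0,-16],[0,0,-16],[0,0,-16],[0,0,-16],[0,0,-16],[0,0,-16]], slide=[[18,-24,-30],[18,-24,-70],[18,-24,-110],[18,-24,-150],[18,-24,-190],[18,-24,-190],[18,-24,-190],[18,-24,-190]], grip=[1,1,1,1,1,1,1,1])

```text
time: 37.82
tool_pos: [525.7, -254.6, 116.6]
tcp_rot: [3.138, 0.001, 1.4]
contact_force: [0.4, -0.6, -0.2]
grip_width: 91.6
```

```bash
python3 - <<'E'
from h import *
c=grab('wrist','w27');print(c['obs']['tool_pos'],c['obs']['tcp_rot']);cups(c,[(525.9,-256.7)])
V=world(load('w26'))
for zz in (30,50,60,70):
  m=(V[...,0]>530)&(V[...,0]<680)&(V[...,1]>-480)&(V[...,1]<-300)&(V[...,2]>zz); print(zz,V[m].min(0).round(),V[m].max(0).round())
E
```

```text
[ 525.73915709 -254.63513923  116.61975717] [3.13812129e+00 1.38000323e-03 1.40026257e+00]
[ 525.8 -256.3] 31.2 714 48.4
30 [ 602. -444.   30.] [ 680. -300.   82.]
50 [ 602. -444.   50.] [ 680. -300.   82.]
60 [ 602. -444.   60.] [ 680. -300.   82.]
70 [ 603. -442.   70.] [ 680. -300.   82.]
```

View pics/w27.png

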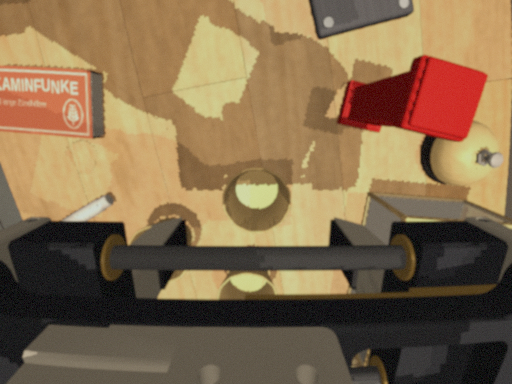

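Emit:
servo_tool(angular=[[0,0,0],[0,0,0],[0,0,0],[0,0,0],[0,0,0],[0,0,0],[0,0,0],[0,0,0],[0,0,0],[0,0,0]], slide=[[-0.5,-2,-30],[-0.5,-2,-60],[-0.5,-2,-80],[-0.5,-2,-88],[-0.5,-2,-90],[-0.5,-2,-90],[-0.5,-2,-90],[-0.5,-2,-90],[-0.5,-2,-90],[-0.5,-2,-90]], grip=[1,1,1,1,1,1,0.6,0.3,0,-1])

```text
time: 38.7
tool_pos: [524.1, -257.0, 24.9]
tcp_rot: [3.14, 0.001, 1.399]
contact_force: [0.4, -0.3, -0.1]
grip_width: 69.7
```

Emit:
servo_tool(angular=[[0,0,0],[0,0,0],[0,0,0],[0,0,0],[0,0,0],[0,0,0],[0,0,0],[0,0,0],[0,0,0],[0,0,0]], slide=[[0,0,0],[0,0,0],[0,0,0],[0,0,0],[0,0,5],[0,0,15],[0,0,40],[0,0,80],[0,0,120],[0,0,120]], grip=[-1,-1,-1,-1,-1,-1,-1,-1,-1,-1])

```text
time: 39.53
tool_pos: [527.2, -258.9, 152.7]
tcp_rot: [3.129, 0.006, 1.399]
contact_force: [0.1, -0.7, -0.8]
grip_width: 59.2
```

```bash
python3 - <<'E'
from h import *
c=grab('wrist','w28');o=c['obs'];print(o['tool_pos'],o['tcp_rot'],o['contact_force'],o['grip_width'])
E
```

```text
[ 527.16889925 -258.86799729  152.71869495] [3.12855629 0.00562686 1.39902715] [ 0.10509864 -0.71485229 -0.80413123] 59.22659610877794
```

View pics/w28.png

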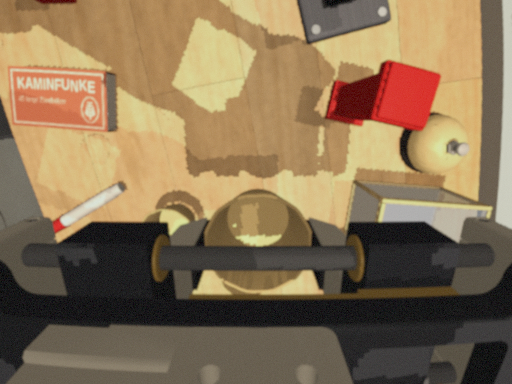

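```bash
cat >> h.py <<'E'
def rimfit(c,u0=195,u1=320,v0=180,v1=245):
    L=tool(c)[v0:v1,u0:u1].reshape(-1,3); L=L[(L[:,2]<10)&(L[:,2]>-60)&(L[:,0]<60)]
    print('n',len(L),L.min(0).round(1),L.max(0).round(1))
    for z0 in range(-40,12,4):
        p=L[(L[:,2]>=z0)&(L[:,2]<z0+4)]
        if len(p): print(z0,len(p),p.min(0).round(1),p.max(0).round(1))
E
python3 - <<'E'
from h import *
c=load('w28');rimfit(c)
L=tool(c)
for u in (220,240,257,275,295): print(u,[(v,L[v,u,0].round(0),L[v,u,2].round(0)) for v in range(186,246,4)])
crop('w28',180,340,170,300,4.5,'w28c')
E
```

```text
n 2230 [-13.5 -36.6 -35.6] [31.9 39.1 10. ]
-36 31 [  7.5 -31.2 -35.6] [ 10.3  33.2 -32.1]
-32 61 [  6.1 -31.9 -31.9] [ 10.6  33.9 -28. ]
-28 74 [  4.1 -32.8 -27.9] [ 10.5  34.7 -24.2]
-24 677 [  1.7 -33.8 -24. ] [ 31.9  35.6 -20. ]
-20 187 [ -0.4 -34.4 -20. ] [ 31.5  36.4 -16. ]
-16 209 [ -2.5 -35.6 -16. ] [ 30.5  37.1 -12. ]
-12 217 [ -4.4 -36.5 -12. ] [29.9 38.4 -8. ]
-8 212 [ -6.4 -36.6  -8. ] [28.9 39.1 -4. ]
-4 203 [ -8.1 -35.1  -3.9] [28.1 37.6 -0. ]
0 160 [-10.3 -23.6   0. ] [27.3 26.1  4. ]
4 134 [-12.  -22.9   4. ] [26.2 25.3  8. ]
8 65 [-13.5 -22.2   8.1] [25.7 24.7 10. ]
220 [(186, np.float64(-8.0), np.float64(151.0)), (190, np.float64(-13.0), np.float64(153.0)), (194, np.float64(-18.0), np.float64(153.0)), (198, np.float64(-23.0), np.float64(152.0)), (202, np.float64(-29.0), np.float64(154.0)), (206, np.float64(-33.0), np.float64(152.0)), (210, np.float64(22.0), np.float64(-21.0)), (214, np.float64(16.0), np.float64(-10.0)), (218, np.float64(11.0), np.float64(-3.0)), (222, np.float64(6.0), np.float64(2.0)), (226, np.float64(3.0), np.float64(2.0)), (230, np.float64(1.0), 
[... 2056 characters left out ...]
, (242, np.float64(-17.0), np.float64(20.0))]
295 [(186, np.float64(-8.0), np.float64(152.0)), (190, np.float64(-13.0), np.float64(153.0)), (194, np.float64(-19.0), np.float64(154.0)), (198, np.float64(-23.0), np.float64(153.0)), (202, np.float64(-29.0), np.float64(154.0)), (206, np.float64(-34.0), np.float64(154.0)), (210, np.float64(23.0), np.float64(-22.0)), (214, np.float64(17.0), np.float64(-12.0)), (218, np.float64(10.0), np.float64(-1.0)), (222, np.float64(6.0), np.float64(2.0)), (226, np.float64(3.0), np.float64(2.0)), (230, np.float64(0.0), np.float64(2.0)), (234, np.float64(-2.0), np.float64(1.0)), (238, np.float64(-5.0), np.float64(1.0)), (242, np.float64(-6.0), np.float64(-1.0))]
```

View pics/w28c.png

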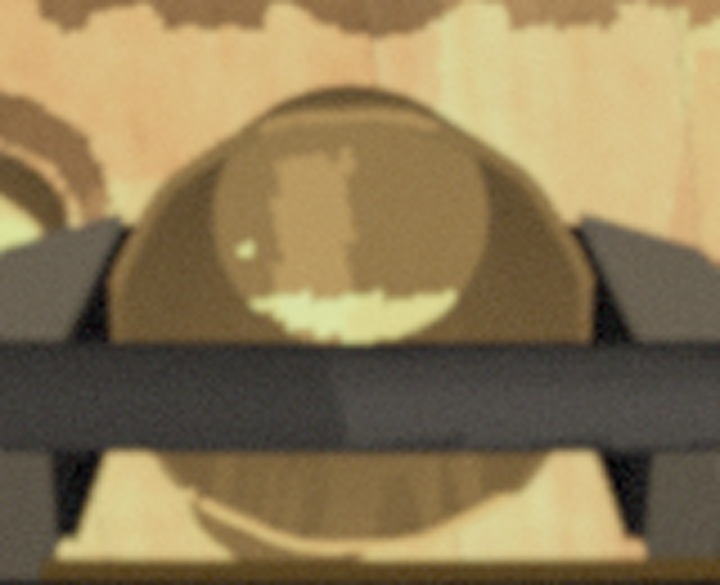

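Emit:
servo_tool(angular=[[0,0,0],[0,0,2],[0,0,5],[0,0,8],[0,0,11],[0,0,14],[0,0,16],[0,0,16],[0,0,16],[0,0,16]], slide=[[0,0,35],[0,5,70],[5,20,105],[15,50,128],[30,90,128],[45,130,128],[60,170,128],[75,210,128],[90,250,128],[100,290,128]], grip=[-1,-1,-1,-1,-1,-1,-1,-1,-1,-1])

```text
time: 40.42
tool_pos: [622.5, 30.5, 270.7]
tcp_rot: [-3.14, -0.0, 1.678]
contact_force: [1.8, -0.9, -1.9]
grip_width: 59.6
```

Emit:
servo_tool(angular=[[0,0,0],[0,0,0],[0,0,0],[0,0,0],[0,0,0],[0,0,0],[0,0,0]], slide=[[0,30,0],[0,60,0],[0,80,-5],[0,83,-15],[0,83,-30],[0,83,-35],[0,83,-35]], grip=[-1,-1,-1,-1,-1,-1,-1])

```text
time: 41.0
tool_pos: [621.2, 111.0, 234.3]
tcp_rot: [-3.136, 0.0, 1.678]
contact_force: [0.1, 0.0, -1.1]
grip_width: 59.5
```

```bash
python3 - <<'E'
from h import *
o=bot.get_obs();print(o['tool_pos'],o['tcp_rot'],o['contact_force'],o['grip_width'])
E
```

```text
[621.19448489 110.97159107 234.26715516] [-3.13623562e+00  2.61916339e-05  1.67769748e+00] [ 0.0582754   0.02996589 -1.13973846] 59.50258322997664
```

Emit:
servo_tool(angular=[[0,0,0],[0,0,0],[0,0,0],[0,0,0]], slide=[[3,1.5,0],[6,3,0],[6,3,-3],[6,3,-3]], grip=[-1,-1,-1,-1])

```text
time: 41.33
tool_pos: [628.7, 114.4, 233.9]
tcp_rot: [3.141, 0.0, 1.678]
contact_force: [-0.3, 0.4, -1.5]
grip_width: 59.6
```

```bash
python3 - <<'E'
from h import *
c=grab('wrist','w29');o=c['obs'];print(o['tool_pos'],o['contact_force'])
L=tool(c)
for u in (215,257,300): print(u,[(v,L[v,u].round(0).tolist()) for v in range(60,200,20)])
crop('w29',130,390,20,240,3,'w29c')
E
```

```text
[628.71627051 114.37873963 233.90526961] [-0.2682935   0.42198471 -1.50796213]
215 [(60, [148.0, -57.0, 233.0]), (80, [122.0, -58.0, 235.0]), (100, [95.0, -58.0, 233.0]), (120, [68.0, -59.0, 234.0]), (140, [55.0, -30.0, 36.0]), (160, [41.0, -30.0, 34.0]), (180, [26.0, -30.0, 34.0])]
257 [(60, [nan, nan, nan]), (80, [121.0, 0.0, 232.0]), (100, [95.0, 0.0, 233.0]), (120, [68.0, 0.0, 234.0]), (140, [55.0, 1.0, 35.0]), (160, [41.0, 1.0, 35.0]), (180, [26.0, 1.0, 35.0])]
300 [(60, [148.0, 59.0, 235.0]), (80, [122.0, 60.0, 234.0]), (100, [95.0, 61.0, 234.0]), (120, [68.0, 62.0, 234.0]), (140, [56.0, 31.0, 31.0]), (160, [42.0, 31.0, 30.0]), (180, [27.0, 32.0, 29.0])]
```

View pics/w29c.png

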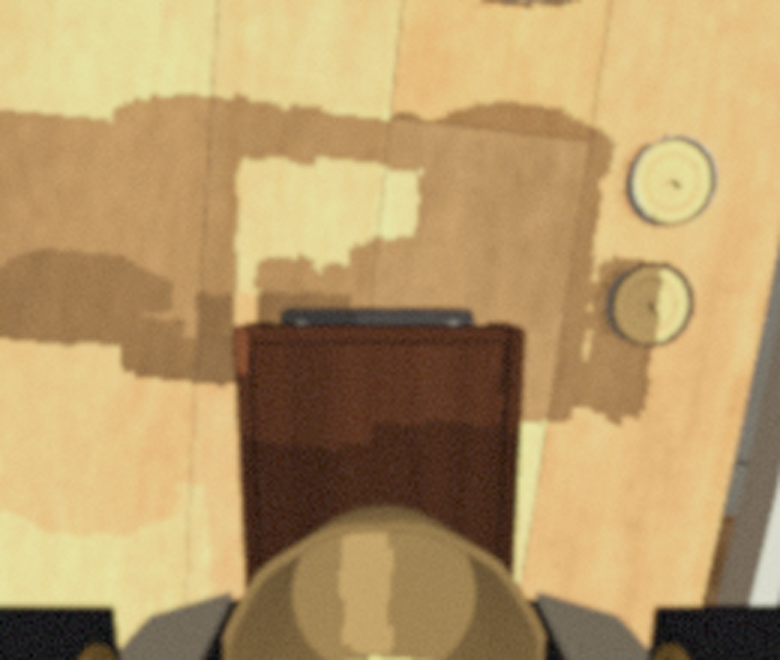

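Emit:
servo_tool(angular=[[0,0,0],[0,0,0],[0,0,0],[0,0,0],[0,0,0],[0,0,0],[0,0,0]], slide=[[-1,0,-3],[-1,0,-5],[-1,0,-6.5],[-1,0,-8],[-1,0,-8.5],[-1,0,-8.5],[-1,0,-8.5]], grip=[-1,-1,-1,-1,-1,-1,-1])

```text
time: 41.97
tool_pos: [627.5, 114.6, 225.5]
tcp_rot: [3.141, 0.0, 1.678]
contact_force: [-0.6, 0.8, -1.3]
grip_width: 59.6
```

Emit:
servo_tool(angular=[[0,0,0],[0,0,0],[0,0,0],[0,0,0],[0,0,0]], slide=[[0,0,-1],[0,0,-2],[0,0,-2.5],[0,0,-2.5],[0,0,-2.5]], grip=[-1,-1,-1,-1,-1])

```text
time: 42.38
tool_pos: [627.4, 114.7, 223.0]
tcp_rot: [3.142, -0.0, 1.678]
contact_force: [-0.0, 0.0, -1.8]
grip_width: 59.4
```

Emit:
servo_tool(angular=[[0,0,0],[0,0,0],[0,0,0],[0,0,0],[0,0,0]], slide=[[0,0,-0.5],[0,0,-1],[0,0,-1.5],[0,0,-1.5],[0,0,-1.5]], grip=[-1,-1,-1,-1,-1])

```text
time: 42.8
tool_pos: [627.5, 114.6, 221.7]
tcp_rot: [3.141, 0.0, 1.678]
contact_force: [-0.4, -0.5, 1.0]
grip_width: 59.6
```

```bash
python3 - <<'E'
from h import *
c=grab('wrist','w30');o=c['obs'];print(o['tool_pos'],o['contact_force'])
L=tool(c)
for u in (240,257,275): print(u,[(v,L[v,u].round(0).tolist()) for v in range(140,210,5)])
E
```

```text
[627.53878813 114.62317005 221.66805062] [-0.44262273 -0.49770733  0.96280152]
240 [(140, [56.0, -11.0, 24.0]), (145, [53.0, -11.0, 23.0]), (150, [49.0, -11.0, 24.0]), (155, [46.0, -11.0, 24.0]), (160, [43.0, -11.0, 23.0]), (165, [39.0, -11.0, 23.0]), (170, [35.0, -11.0, 24.0]), (175, [32.0, -11.0, 25.0]), (180, [28.0, -11.0, 24.0]), (185, [25.0, -11.0, 24.0]), (190, [21.0, -11.0, 24.0]), (195, [30.0, -9.0, -18.0]), (200, [15.0, -11.0, 21.0]), (205, [11.0, -11.0, 22.0])]
257 [(140, [56.0, 1.0, 24.0]), (145, [53.0, 1.0, 24.0]), (150, [49.0, 1.0, 23.0]), (155, [46.0, 1.0, 24.0]), (160, [42.0, 1.0, 24.0]), (165, [39.0, 1.0, 23.0]), (170, [36.0, 1.0, 24.0]), (175, [32.0, 1.0, 24.0]), (180, [28.0, 1.0, 24.0]), (185, [25.0, 1.0, 23.0]), (190, [26.0, 1.0, 8.0]), (195, [31.0, 1.0, -22.0]), (200, [14.0, 1.0, 22.0]), (205, [10.0, 1.0, 23.0])]
275 [(140, [56.0, 13.0, 24.0]), (145, [53.0, 13.0, 23.0]), (150, [49.0, 13.0, 24.0]), (155, [46.0, 13.0, 24.0]), (160, [43.0, 13.0, 24.0]), (165, [39.0, 13.0, 24.0]), (170, [35.0, 13.0, 24.0]), (175, [32.0, 13.0, 23.0]), (180, [28.0, 13.0, 24.0]), (185, [25.0, 13.0, 24.0]), (190, [21.0, 13.0, 24.0]), (195, [28.0, 11.0, -13.0]), (200, [15.0, 13.0, 21.0]), (205, [11.0, 13.0, 21.0])]
```

Emit:
servo_tool(angular=[[0,0,0],[0,0,0],[0,0,0],[0,0,0],[0,0,0],[0,0,0],[0,0,0],[0,0,0],[0,0,0],[0,0,0]], slide=[[0,0,0],[0,0,0],[0,0,0],[0,0,0],[0,0,8],[0,0,20],[0,0,45],[0,0,75],[-10,-20,85],[-30,-50,85]], grip=[-0.2,0.4,1,1,1,1,1,1,1,1])

```text
time: 43.68
tool_pos: [599.4, 66.1, 310.0]
tcp_rot: [3.134, 0.0, 1.682]
contact_force: [0.6, -0.9, -0.1]
grip_width: 91.6
```

Emit:
servo_tool(angular=[[0,0,0],[0,0,0],[0,0,0],[0,0,0],[0,0,0],[0,0,0],[0,0,0],[0,0,0],[0,0,0],[0,0,0]], slide=[[-18,-36,0],[-36,-72,0],[-54,-108,0],[-72,-144,-10],[-90,-180,-30],[-108,-216,-60],[-126,-252,-90],[-144,-288,-110],[-162,-324,-120],[-176,-358,-130]], grip=[1,1,1,1,1,1,1,1,1,1])

```text
time: 44.52
tool_pos: [427.5, -277.7, 181.5]
tcp_rot: [-3.141, -0.001, 1.679]
contact_force: [0.9, -0.8, 0.8]
grip_width: 92.1
```

Emit:
servo_tool(angular=[[0,0,0],[0,0,0],[0,0,0]], slide=[[0,0,0],[0,0,0],[0,0,0]], grip=[1,1,1])

```text
time: 44.77
tool_pos: [429.1, -276.7, 182.6]
tcp_rot: [3.141, 0.0, 1.677]
contact_force: [-0.3, -0.4, -0.2]
grip_width: 92.3
```

```bash
python3 - <<'E'
from h import *
c=grab('wrist','w31');o=c['obs'];print(o['tool_pos'],o['tcp_rot'],o['contact_force'])
cups(c,[(423,-294)])
t=grab('top','t31');cups(t,[(627,114)],(225,255)); cups(t,[(498,-357),(423,-294)])
crop('t31',150,400,110,290,3,'t31c')
E
```

```text
[ 429.14710925 -276.67871049  182.61722566] [3.14072167e+00 1.38152592e-04 1.67735654e+00] [-0.34241583 -0.3885656  -0.2467331 ]
[ 423.2 -294.1] 31.1 436 48.4
[625.8 115.7] 31.3 110 250.0
few (498, -357)Traceback (most recent call last):
  File "<stdin>", line 4, in <module>
  File "h.py", line 45, in cups
    print(np.round(g,1),round(R,1),m.sum(),V[m][:,2].max().round(1))
                              ^
UnboundLocalError: cannot access local variable 'R' where it is not associated with a value
```

View pics/w31.png

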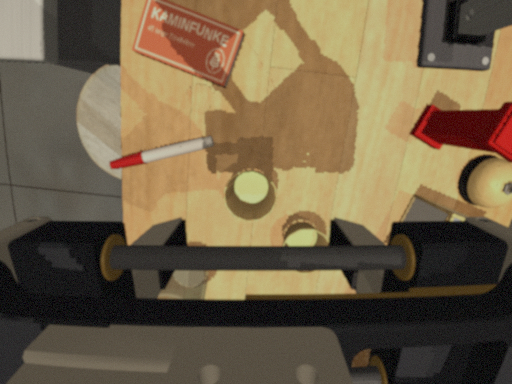

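Emit:
servo_tool(angular=[[0,0,0],[0,0,0],[0,0,0],[0,0,0],[0,0,0],[0,0,0],[0,0,0],[0,0,0],[0,0,0],[0,0,0]], slide=[[-7,-17.3,-20],[-7,-17.3,-60],[-7,-17.3,-100],[-7,-17.3,-130],[-7,-17.3,-150],[-7,-17.3,-157],[-7,-17.3,-157.5],[-7,-17.3,-157.5],[-7,-17.3,-157.5],[-7,-17.3,-157.5]], grip=[1,1,1,1,1,1,1,0.6,0.3,0])

```text
time: 45.7
tool_pos: [422.8, -294.6, 26.2]
tcp_rot: [3.139, 0.003, 1.679]
contact_force: [-1.4, 0.2, 0.7]
grip_width: 76.3
```

Emit:
servo_tool(angular=[[0,0,0],[0,0,0],[0,0,0],[0,0,0],[0,0,0],[0,0,5],[0,0,5],[0,0,5],[0,0,5],[0,0,5]], slide=[[0,0,0],[0,0,0],[0,0,0],[0,0,0],[0,0,0],[0,0,10],[0,0,40],[0,0,80],[0,0,120],[0,0,120]], grip=[-1,-1,-1,-1,-1,-1,-1,-1,-1,-1])

```text
time: 46.53
tool_pos: [424.7, -296.7, 151.6]
tcp_rot: [3.134, 0.01, 1.765]
contact_force: [0.6, -1.3, -1.3]
grip_width: 59.1
```

Emit:
servo_tool(angular=[[0,0,-5],[0,0,-5],[0,0,-5]], slide=[[0,0,0],[0,0,0],[0,0,0]], grip=[-1,-1,-1])

```text
time: 46.78
tool_pos: [421.4, -293.7, 143.9]
tcp_rot: [-3.141, -0.001, 1.68]
contact_force: [0.5, 0.2, -1.1]
grip_width: 59.8
```

```bash
python3 - <<'E'
from h import *
c=grab('wrist','w32');o=c['obs'];print(o['tool_pos'],o['tcp_rot'],o['contact_force'],o['grip_width'])
L=tool(c)
for u in (240,257,275): print(u,[(v,L[v,u].round(0).tolist()) for v in range(188,245,6)])
E
```

```text
[ 421.40037976 -293.74425369  143.88338405] [-3.14093813e+00 -8.30259606e-04  1.68013854e+00] [ 0.4616081   0.22199909 -1.12686202] 59.783336090422715
240 [(188, [-9.0, -19.0, 144.0]), (194, [26.0, -10.0, -4.0]), (200, [15.0, -11.0, 21.0]), (206, [10.0, -11.0, 23.0]), (212, [5.0, -12.0, 23.0]), (218, [1.0, -12.0, 22.0]), (224, [-4.0, -12.0, 23.0]), (230, [-9.0, -12.0, 24.0]), (236, [-14.0, -12.0, 23.0]), (242, [-17.0, -12.0, 20.0])]
257 [(188, [-9.0, 1.0, 144.0]), (194, [31.0, 1.0, -21.0]), (200, [14.0, 1.0, 23.0]), (206, [10.0, 1.0, 23.0]), (212, [6.0, 1.0, 21.0]), (218, [0.0, 1.0, 23.0]), (224, [-4.0, 1.0, 22.0]), (230, [-9.0, 1.0, 22.0]), (236, [-14.0, 1.0, 24.0]), (242, [-18.0, 1.0, 22.0])]
275 [(188, [-9.0, 22.0, 145.0]), (194, [23.0, 12.0, 7.0]), (200, [28.0, 10.0, -21.0]), (206, [9.0, 14.0, 24.0]), (212, [5.0, 14.0, 23.0]), (218, [1.0, 14.0, 22.0]), (224, [-5.0, 14.0, 24.0]), (230, [-9.0, 14.0, 23.0]), (236, [-14.0, 14.0, 23.0]), (242, [-18.0, 14.0, 22.0])]
```

Emit:
servo_tool(angular=[[0,0,0],[0,0,0],[0,0,0],[0,0,0],[0,0,0],[0,0,0],[0,0,0],[0,0,0],[0,0,0],[0,0,0]], slide=[[0,0,35],[5,5,70],[15,20,105],[30,45,130],[50,75,135],[70,105,135],[90,135,135],[110,165,135],[130,195,135],[150,225,135]], grip=[-1,-1,-1,-1,-1,-1,-1,-1,-1,-1])

```text
time: 47.67
tool_pos: [572.3, -67.4, 278.4]
tcp_rot: [-3.14, -0.001, 1.68]
contact_force: [0.7, -0.4, -1.4]
grip_width: 59.4
```

Emit:
servo_tool(angular=[[0,0,0],[0,0,0],[0,0,0],[0,0,0],[0,0,0],[0,0,0],[0,0,0],[0,0,0],[0,0,0]], slide=[[20,30,0],[40,60,0],[55,85,0],[65,98,-10],[65,98,-20],[65,98,-32],[65,98,-45],[65,98,-45],[65,98,-45]], grip=[-1,-1,-1,-1,-1,-1,-1,-1,-1])

```text
time: 48.42
tool_pos: [636.0, 28.4, 233.1]
tcp_rot: [-3.138, -0.0, 1.678]
contact_force: [-0.4, 0.7, -1.4]
grip_width: 59.6
```

```bash
python3 - <<'E'
from h import *
c=grab('wrist','w33');o=c['obs'];print(o['tool_pos'],o['tcp_rot'],o['contact_force'])
L=tool(c); print([(v,L[v,257].round(0).tolist()) for v in range(60,200,10)])
E
```

```text
[635.988409    28.39168335 233.06736373] [-3.13835923e+00 -4.18502663e-04  1.67847887e+00] [-0.37148482  0.65294214 -1.3992024 ]
[(60, [108.0, 1.0, 34.0]), (70, [102.0, 1.0, 34.0]), (80, [96.0, 1.0, 34.0]), (90, [89.0, 1.0, 34.0]), (100, [82.0, 1.0, 34.0]), (110, [76.0, 1.0, 34.0]), (120, [69.0, 1.0, 34.0]), (130, [63.0, 1.0, 15.0]), (140, [58.0, 1.0, -7.0]), (150, [48.0, 1.0, 36.0]), (160, [41.0, 1.0, 35.0]), (170, [33.0, 1.0, 35.0]), (180, [26.0, 1.0, 36.0]), (190, [26.0, 1.0, 6.0])]
```

View pics/w33.png

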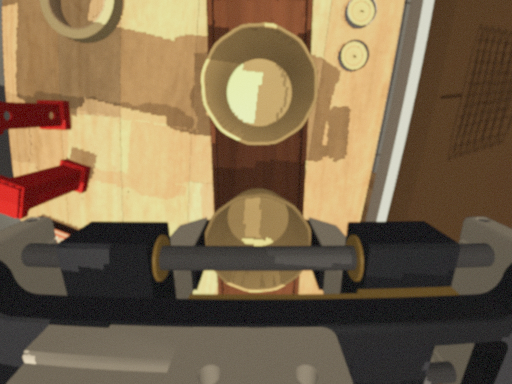

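Centred on the shelf, first cup upright beyond. Lower 12 mm and release.

Emit:
servo_tool(angular=[[0,0,0],[0,0,0],[0,0,0],[0,0,0],[0,0,0],[0,0,0],[0,0,0]], slide=[[0,0,-3],[0,0,-6],[0,0,-8],[0,0,-9],[0,0,-10],[0,0,-11],[0,0,-11]], grip=[-1,-1,-1,-1,-1,-1,-1])

```text
time: 49.05
tool_pos: [636.7, 29.0, 223.3]
tcp_rot: [-3.141, -0.0, 1.678]
contact_force: [-0.4, -0.1, -1.4]
grip_width: 59.3
```

Emit:
servo_tool(angular=[[0,0,0],[0,0,0],[0,0,0]], slide=[[0,0,-0.5],[0,0,-0.5],[0,0,-0.5]], grip=[-1,-1,-1])

```text
time: 49.3
tool_pos: [636.8, 29.0, 223.0]
tcp_rot: [3.141, 0.0, 1.678]
contact_force: [-0.3, 0.1, -1.2]
grip_width: 59.6
```

Emit:
servo_tool(angular=[[0,0,0],[0,0,0],[0,0,0],[0,0,0]], slide=[[0,0,-0.5],[0,0,-1],[0,0,-1.2],[0,0,-1.2]], grip=[-1,-1,-1,-1])

```text
time: 49.63
tool_pos: [636.8, 29.0, 221.7]
tcp_rot: [-3.142, -0.0, 1.678]
contact_force: [0.4, 0.4, -1.0]
grip_width: 59.3
```

Emit:
servo_tool(angular=[[0,0,0],[0,0,0],[0,0,0],[0,0,0],[0,0,0],[0,0,0],[0,0,0],[0,0,0],[0,0,0],[0,0,0]], slide=[[0,0,-0.7],[0,0,-0.7],[0,0,-0.7],[0,0,-0.7],[0,0,-0.7],[0,0,-0.7],[0,0,8],[0,0,25],[0,0,55],[0,0,85]], grip=[-1,-1,-0.2,0.4,1,1,1,1,1,1])

```text
time: 50.47
tool_pos: [636.3, 29.0, 307.8]
tcp_rot: [-3.14, -0.0, 1.678]
contact_force: [1.2, 0.3, 0.2]
grip_width: 91.2
```

Emit:
servo_tool(angular=[[0,0,0],[0,0,0],[0,0,0],[0,0,0],[0,0,0],[0,0,0],[0,0,0],[0,0,0],[0,0,0],[0,0,0]], slide=[[-14,-37,0],[-28,-74,0],[-42,-111,0],[-56,-148,0],[-70,-185,-20],[-84,-222,-45],[-98,-259,-70],[-112,-296,-90],[-126,-333,-110],[-134,-363,-120]], grip=[1,1,1,1,1,1,1,1,1,1])

```text
time: 51.3
tool_pos: [504.1, -327.2, 189.5]
tcp_rot: [-3.141, -0.0, 1.678]
contact_force: [1.4, 0.6, -0.1]
grip_width: 92.3
```

Emit:
servo_tool(angular=[[0,0,-7],[0,0,-14],[0,0,-16],[0,0,-16]], slide=[[0,0,0],[0,0,0],[0,0,0],[0,0,0]], grip=[1,1,1,1])

```text
time: 51.63
tool_pos: [505.2, -326.7, 190.7]
tcp_rot: [3.141, 0.0, 1.397]
contact_force: [-0.2, 0.7, 0.1]
grip_width: 92.0
```

```bash
python3 - <<'E'
from h import *
c=grab('wrist','w34');o=c['obs'];print(o['tool_pos'],o['tcp_rot'],o['contact_force'])
cups(c,[(498.5,-357.2)])
t=grab('top','t34');cups(t,[(627,114),(636,29)],(225,255))
crop('t34',150,400,110,290,3,'t34c')
E
```

```text
[ 505.22065647 -326.67065546  190.65691964] [3.14086033e+00 3.76311714e-04 1.39690289e+00] [-0.20842131  0.6760768   0.11993326]
[ 498.7 -357.6] 31.1 400 48.2
[626.1 116.2] 31.0 110 249.1
[635.3  30.1] 31.1 108 248.2
```

View pics/w34.png

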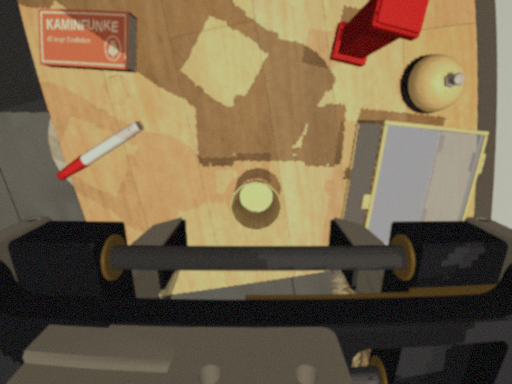

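View pics/t34c.png

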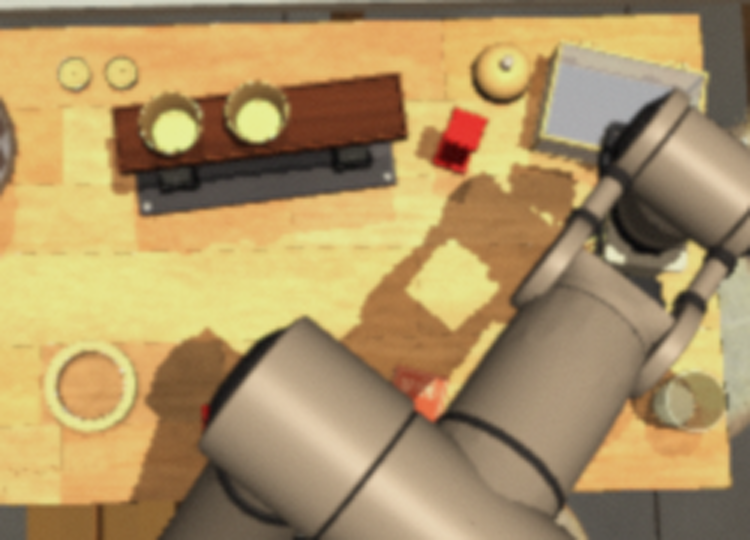

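Emit:
servo_tool(angular=[[0,0,0],[0,0,0],[0,0,0],[0,0,0],[0,0,0],[0,0,0],[0,0,0],[0,0,0],[0,0,0],[0,0,0]], slide=[[-7,-30.5,-10],[-7,-30.5,-40],[-7,-30.5,-80],[-7,-30.5,-115],[-7,-30.5,-145],[-7,-30.5,-160],[-7,-30.5,-165],[-7,-30.5,-165],[-7,-30.5,-165],[-7,-30.5,-165]], grip=[1,1,1,1,1,1,1,1,0.6,0.3])

```text
time: 52.57
tool_pos: [499.3, -357.3, 26.9]
tcp_rot: [3.139, 0.002, 1.4]
contact_force: [0.1, -0.7, 0.7]
grip_width: 82.8
```

Emit:
servo_tool(angular=[[0,0,0],[0,0,0],[0,0,0],[0,0,0],[0,0,0],[0,0,0],[0,0,0],[0,0,0],[0,0,0],[0,0,0]], slide=[[0,0,0],[0,0,0],[0,0,0],[0,0,0],[0,0,0],[0,0,0],[0,0,10],[0,0,40],[0,0,80],[0,0,120]], grip=[0,-1,-1,-1,-1,-1,-1,-1,-1,-1])

```text
time: 53.4
tool_pos: [497.5, -355.9, 145.7]
tcp_rot: [-3.139, -0.002, 1.399]
contact_force: [1.8, -0.1, -2.3]
grip_width: 59.9
```

Emit:
servo_tool(angular=[[0,0,5],[0,0,10],[0,0,16],[0,0,16]], slide=[[0,0,20],[0,0,30],[0,0,30],[0,0,30]], grip=[-1,-1,-1,-1])

```text
time: 53.73
tool_pos: [498.3, -356.7, 176.3]
tcp_rot: [3.14, 0.001, 1.682]
contact_force: [-0.2, 0.6, -0.9]
grip_width: 59.9
```

```bash
python3 - <<'E'
from h import *
c=grab('wrist','w35');o=c['obs'];print(o['tool_pos'],o['tcp_rot'],o['contact_force'],o['grip_width'])
L=tool(c)
for u in (240,257,275): print(u,[(v,L[v,u].round(0).tolist()) for v in range(188,245,6)])
E
```

```text
[ 498.34550237 -356.67180647  176.34294455] [3.14039228e+00 1.32026686e-03 1.68196367e+00] [-0.17779342  0.5784107  -0.92248833] 59.890476118456384
240 [(188, [-17.0, -21.0, 175.0]), (194, [-25.0, -22.0, 176.0]), (200, [28.0, -8.0, -21.0]), (206, [9.0, -12.0, 24.0]), (212, [5.0, -12.0, 24.0]), (218, [0.0, -12.0, 24.0]), (224, [-4.0, -12.0, 23.0]), (230, [-9.0, -12.0, 24.0]), (236, [-14.0, -12.0, 24.0]), (242, [-19.0, -12.0, 24.0])]
257 [(188, [-17.0, 0.0, 176.0]), (194, [29.0, 1.0, -14.0]), (200, [14.0, 1.0, 24.0]), (206, [10.0, 1.0, 23.0]), (212, [5.0, 1.0, 23.0]), (218, [0.0, 1.0, 23.0]), (224, [-4.0, 1.0, 23.0]), (230, [-9.0, 1.0, 24.0]), (236, [nan, nan, nan]), (242, [-18.0, 1.0, 23.0])]
275 [(188, [-17.0, 24.0, 176.0]), (194, [-25.0, 24.0, 176.0]), (200, [27.0, 10.0, -20.0]), (206, [9.0, 14.0, 24.0]), (212, [5.0, 14.0, 24.0]), (218, [0.0, 14.0, 24.0]), (224, [-4.0, 14.0, 23.0]), (230, [-10.0, 14.0, 24.0]), (236, [-14.0, 14.0, 23.0]), (242, [-19.0, 14.0, 23.0])]
```

Emit:
servo_tool(angular=[[0,0,0],[0,0,0],[0,0,0],[0,0,0],[0,0,0],[0,0,0],[0,0,0],[0,0,0],[0,0,0],[0,0,0]], slide=[[0,0,35],[5,10,70],[15,30,100],[32,65,104],[49,100,104],[66,135,104],[83,170,104],[100,205,104],[117,240,104],[130,270,104]], grip=[-1,-1,-1,-1,-1,-1,-1,-1,-1,-1])

```text
time: 54.62
tool_pos: [628.7, -83.8, 278.0]
tcp_rot: [-3.14, -0.001, 1.675]
contact_force: [1.0, -1.0, -1.7]
grip_width: 59.5
```

Emit:
servo_tool(angular=[[0,0,0],[0,0,0],[0,0,0],[0,0,0],[0,0,0],[0,0,0],[0,0,0],[0,0,0]], slide=[[10,20,0],[17.5,31.5,-5],[17.5,31.5,-15],[17.5,31.5,-30],[17.5,31.5,-42],[17.5,31.5,-45],[17.5,31.5,-45],[17.5,31.5,-45]], grip=[-1,-1,-1,-1,-1,-1,-1,-1])

```text
time: 55.28
tool_pos: [645.5, -56.1, 234.0]
tcp_rot: [-3.141, 0.0, 1.676]
contact_force: [-0.2, -0.5, -1.2]
grip_width: 59.9
```

```bash
python3 - <<'E'
from h import *
c=grab('wrist','w36');o=c['obs'];print(o['tool_pos'],o['tcp_rot'],o['contact_force'])
L=tool(c); print([(v,L[v,257].round(0).tolist()) for v in range(60,200,10)])
E
```

```text
[645.50292237 -56.14575532 233.95866814] [-3.14124296e+00  8.87734025e-05  1.67624797e+00] [-0.24814684 -0.45835246 -1.20015303]
[(60, [108.0, 1.0, 34.0]), (70, [102.0, 1.0, 35.0]), (80, [96.0, 1.0, 37.0]), (90, [89.0, 1.0, 38.0]), (100, [83.0, 1.0, 36.0]), (110, [76.0, 1.0, 35.0]), (120, [69.0, 1.0, 36.0]), (130, [63.0, 1.0, 22.0]), (140, [58.0, 1.0, -2.0]), (150, [48.0, 1.0, 39.0]), (160, [40.0, 1.0, 38.0]), (170, [33.0, 1.0, 38.0]), (180, [25.0, 1.0, 39.0]), (190, [22.0, 1.0, 19.0])]
```

View pics/w36.png

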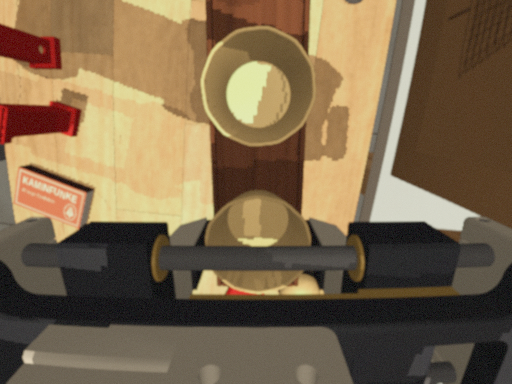

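Emit:
servo_tool(angular=[[0,0,0],[0,0,0],[0,0,0],[0,0,0],[0,0,0],[0,0,0],[0,0,0]], slide=[[0,0,-3],[0,0,-6],[0,0,-9],[0,0,-11],[0,0,-12.5],[0,0,-13],[0,0,-13]], grip=[-1,-1,-1,-1,-1,-1,-1])

```text
time: 55.92
tool_pos: [645.7, -55.0, 221.0]
tcp_rot: [3.142, 0.0, 1.678]
contact_force: [0.7, -0.3, -1.6]
grip_width: 59.8
```

Emit:
servo_tool(angular=[[0,0,0],[0,0,0],[0,0,0],[0,0,0]], slide=[[0,0,-0.5],[0,0,-1],[0,0,-1],[0,0,-1]], grip=[-1,-1,-1,-1])

```text
time: 56.25
tool_pos: [646.0, -55.1, 220.9]
tcp_rot: [3.14, 0.0, 1.678]
contact_force: [-1.3, 0.5, 5.0]
grip_width: 59.7
```

Emit:
servo_tool(angular=[[0,0,0],[0,0,0],[0,0,0],[0,0,0],[0,0,0],[0,0,0],[0,0,0],[0,0,0],[0,0,0],[0,0,0]], slide=[[0,0,0.7],[0,0,0.7],[0,0,0.7],[0,0,0.7],[0,0,0.7],[0,0,0.7],[0,0,8],[0,0,25],[0,0,55],[0,0,85]], grip=[-1,-1,-0.2,0.4,1,1,1,1,1,1])

```text
time: 57.08
tool_pos: [645.2, -55.0, 305.4]
tcp_rot: [-3.139, -0.001, 1.678]
contact_force: [-0.2, -0.6, -0.1]
grip_width: 91.7
```

Emit:
servo_tool(angular=[[0,0,0],[0,0,0],[0,0,0],[0,0,0],[0,0,0],[0,0,0],[0,0,0],[0,0,0],[0,0,0],[0,0,0]], slide=[[-20,-30,0],[-40,-60,0],[-60,-90,0],[-80,-120,0],[-100,-150,0],[-120,-180,0],[-140,-210,0],[-160,-240,0],[-180,-270,0],[-180,-270,0]], grip=[1,1,1,1,1,1,1,1,1,1])

```text
time: 57.92
tool_pos: [462.3, -330.1, 305.3]
tcp_rot: [-3.14, 0.002, 1.672]
contact_force: [0.4, -0.1, 0.4]
grip_width: 91.7
```

```bash
python3 - <<'E'
from h import *
t=grab('top','t37');W=world(t);cups(t,[(627,114),(636,29),(645.5,-55)],(225,255))
print(rectfit(W,(570,700,-180,230),(188,206)))
s=grab('scene','s37');S=world(s)
for n,U in (('top',W),('scene',S)):
  m=(U[...,2]>190)&(U[...,2]<201)&(abs(U[...,0]-(637.9-.106*U[...,1]))<26)&(U[...,1]>-120)&(U[...,1]<175)
  p=U[m]; A=np.c_[p[:,0]-635,p[:,1]-29,np.ones(len(p))]; print(n,len(p),np.linalg.lstsq(A,p[:,2],rcond=None)[0].round(4))
  m=(U[...,2]<22)&(U[...,2]>0)&(U[...,0]>430)&(U[...,0]<540)&(U[...,1]>-120)&(U[...,1]<175)
  p=U[m]; A=np.c_[p[:,0]-635,p[:,1]-29,np.ones(len(p))]; print('table',len(p),np.linalg.lstsq(A,p[:,2],rcond=None)[0].round(4))
crop('t37',150,400,110,290,3,'t37c');crop('s37',150,300,110,240,5,'s37c')
o=bot.get_obs();print(o['tool_pos'],o['contact_force'],o['time'])
E
```

```text
[626.1 116.3] 31.2 110 247.3
[635.1  30.8] 31.3 110 248.5
[644.9 -55.3] 31.1 107 248.4
(np.int64(1749), array([634.3,  29.3]), array([ 70.4, 300.7]), 5.7, array([629.6,  26.7, 197.3]))
top 1141 [1.490000e-02 2.100000e-03 1.963444e+02]
table 1527 [1.800e-03 3.000e-04 3.363e+00]
scene 466 [2.420000e-02 2.200000e-03 1.949276e+02]
table 618 [7.0000e-04 5.0000e-04 2.2472e+00]
[ 465.02860486 -326.14533319  305.32493906] [ 0.0829783   0.97948885 -0.54582095] 58.0167
```

View pics/t37c.png

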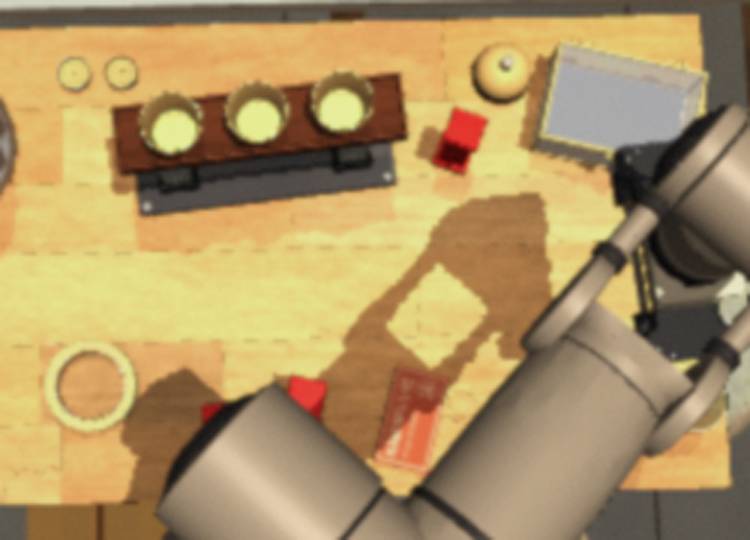

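View pics/s37c.png

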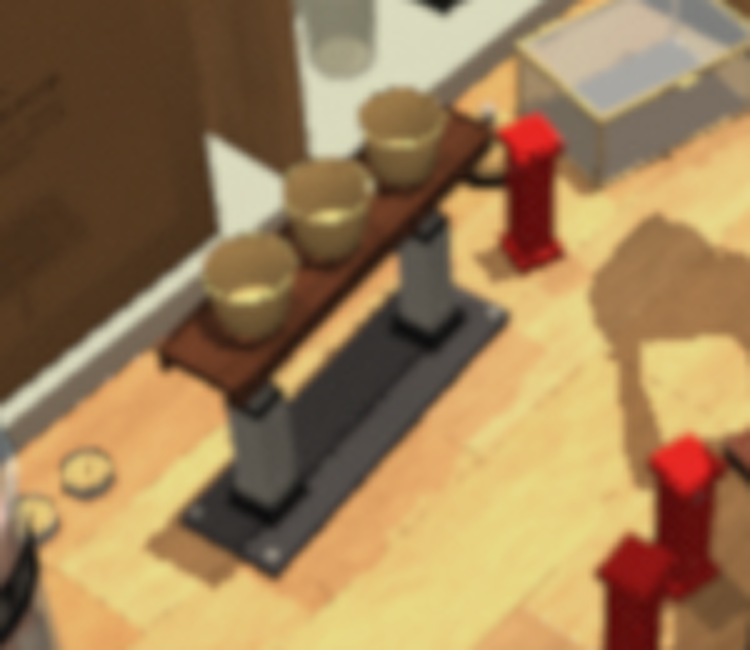

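```bash
python3 - <<'E'
from h import *
a=np.radians(6.0)
for n in ('t26','t37','s37','w36','w33','w29'):
  U=world(load(n)); d=U-np.array([635,29.4,0]); s=-d[...,0]*np.sin(a)+d[...,1]*np.cos(a); x=d[...,0]*np.cos(a)+d[...,1]*np.sin(a)
  out=[]
  for s0 in (-135,-122,-45,-38,38,45,122,135):
    r=[]
    for x0 in (-18,0,18):
      m=(abs(s-s0)<7)&(abs(x-x0)<8)&(U[...,2]>185)&(U[...,2]<206); r.append(np.nanmedian(U[m][:,2]).round(1) if m.sum()>2 else None)
    out.append((s0,r))
  print(n,out)
E
```

```text
t26 [(-135, [np.float64(195.3), np.float64(194.6), np.float64(193.8)]), (-122, [np.float64(195.1), np.float64(196.4), np.float64(195.0)]), (-45, [np.float64(195.7), np.float64(197.3), np.float64(197.2)]), (-38, [np.float64(196.4), np.float64(196.6), np.float64(197.6)]), (38, [np.float64(198.1), np.float64(198.2), np.float64(196.8)]), (45, [np.float64(198.0), np.float64(198.1), np.float64(197.4)]), (122, [np.float64(199.2), np.float64(199.7), np.float64(199.7)]), (135, [np.float64(198.2), np.float64(199.7), np.float64(198.5)])]
t37 [(-135, [np.float64(194.7), np.float64(196.4), np.float64(197.1)]), (-122, [np.float64(195.6), np.float64(194.7), np.float64(194.1)]), (-45, [np.float64(196.6), np.float64(194.7), np.float64(197.0)]), (-38, [np.float64(195.9), np.float64(194.7), np.float64(196.7)]), (38, [np.float64(195.0), np.float64(195.3), np.float64(195.8)]), (45, [np.float64(196.0), np.float64(196.3), np.float64(195.7)]), (122, [np.float64(195.9), np.float64(195.3), np.float64(195.5)]), (135, [np.float64(196.1), np.float64(196.6), np.float64(194.9)])]
s37 [(-135, [np.float64(193.9), np
[... 760 characters left out ...]
e, None]), (135, [None, None, None])]
w33 [(-135, [None, None, None]), (-122, [None, None, None]), (-45, [None, None, None]), (-38, [None, None, None]), (38, [np.float64(196.9), np.float64(196.9), np.float64(196.9)]), (45, [np.float64(197.0), np.float64(197.0), np.float64(197.0)]), (122, [np.float64(197.7), None, np.float64(197.8)]), (135, [np.float64(197.8), np.float64(197.8), np.float64(197.8)])]
w29 [(-135, [None, None, None]), (-122, [None, None, None]), (-45, [None, None, None]), (-38, [None, None, None]), (38, [None, None, None]), (45, [None, None, None]), (122, [np.float64(198.7), np.float64(198.7), np.float64(198.7)]), (135, [np.float64(198.8), np.float64(198.9), np.float64(198.9)])]
```

Emit:
servo_tool(angular=[[0,0,7],[0,0,14],[0,0,21],[0,0,28],[0,0,35],[0,0,42],[0,0,49],[0,0,56],[0,0,63],[0,0,70]], slide=[[0,36,0],[0,72,0],[0,108,0],[0,144,-10],[0,180,-20],[0,216,-30],[0,252,-40],[0,288,-50],[0,324,-55],[0,356,-60]], grip=[1,1,1,1,1,1,1,1,1,1])

```text
time: 58.85
tool_pos: [465.1, 34.5, 245.0]
tcp_rot: [3.141, -0.0, 2.908]
contact_force: [1.4, 0.6, -0.4]
grip_width: 91.4
```

Emit:
servo_tool(angular=[[0,0,7],[0,0,14],[0,0,20],[0,0,20]], slide=[[0,0,0],[0,0,0],[0,0,0],[0,0,0]], grip=[1,1,1,1])

```text
time: 59.18
tool_pos: [465.7, 32.7, 245.3]
tcp_rot: [3.141, 0.0, -3.028]
contact_force: [-0.1, 1.0, -0.3]
grip_width: 91.5
```

Emit:
servo_tool(angular=[[0,-6,0],[0,-12,0],[0,-18,0],[0,-24,0],[0,-30,0],[0,-36,0],[0,-42,0],[0,-48,0],[0,-48,0],[0,-48,0]], slide=[[0,0,0],[0,0,0],[0,0,-10],[10,0,-20],[15,0,-30],[20,0,-40],[20,0,-50],[20,0,-50],[20,0,-50],[20,0,-50]], grip=[1,1,1,1,1,1,1,1,1,1])

```text
time: 60.02
tool_pos: [479.2, 24.2, 211.8]
tcp_rot: [-3.109, 0.73, -3.002]
contact_force: [-0.5, -0.6, -0.8]
grip_width: 91.7
```

```bash
python3 - <<'E'
from h import *
c=grab('wrist','w38');o=c['obs'];print(o['tool_pos'],o['tcp_rot'],o['contact_force'])
print(project(c,[[610,128,114.5],[630,-70,114.5],[610,128,44],[630,-70,44]]).round())
crop('w38',0,512,0,384,1.5,'w38c')
E
```

```text
[479.23441974  24.23244671 211.79028037] [-3.10867468  0.73027696 -3.00200004] [-0.49361623 -0.55878524 -0.80315772]
[[328. 209.]
 [174. 204.]
 [322. 166.]
 [183. 162.]]
```

View pics/w38c.png

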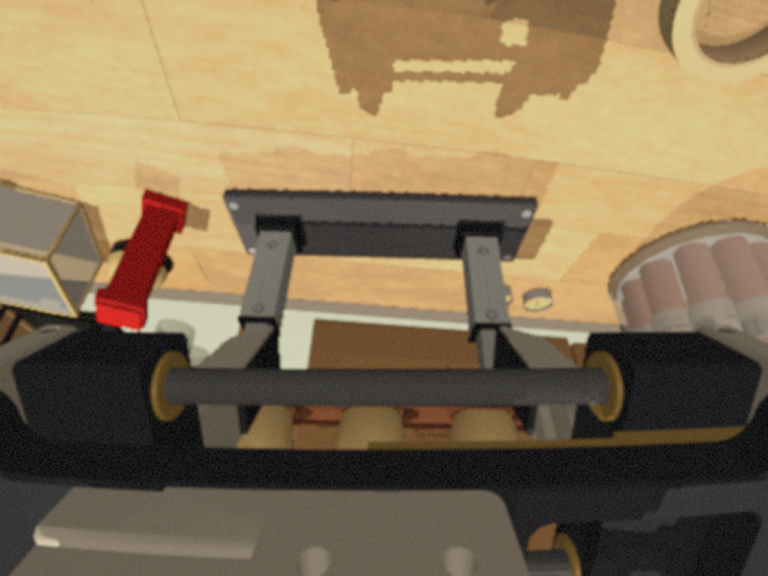

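```bash
python3 - <<'E'
from h import *
i=cv2.imread('pics/w38.png'); a=i[145:225,150:210]; b=i[145:225,295:355]
o=np.hstack([cv2.resize(x,None,fx=6,fy=6,interpolation=cv2.INTER_CUBIC) for x in (a,b)]); cv2.imwrite('pics/w38d.png',o)
c=load('w38');V=world(c); a=np.radians(6)
d=V-np.array([635,29.4,0]); s=-d[...,0]*np.sin(a)+d[...,1]*np.cos(a); x=d[...,0]*np.cos(a)+d[...,1]*np.sin(a)
for S in (-100,100):
  print(S)
  cen=np.nanmedian(s[(abs(s-S)<12)&(x>-25)&(x<0)&(V[...,2]>55)&(V[...,2]<95)]); print('centre s',cen)
  for z in list(range(28,64,4))+list(range(96,130,3)):
    r=[]
    for lo,hi in ((-11,-5.5),(-3,3),(5.5,11)):
      m=(s-cen>lo)&(s-cen<hi)&(abs(V[...,2]-z)<2)&(x>-30)&(x<0); r.append(np.nanmedian(x[m]).round(1) if m.any() else None)
    print(z,[None if k is None else float(k) for k in r])
E
```

```text
-100
centre s -99.94982809021575
28 [-17.6, -17.5, -16.9]
32 [-13.8, -14.1, -14.0]
36 [-14.3, -14.3, -14.1]
40 [-14.3, -14.1, -14.1]
44 [-14.1, -16.3, -14.5]
48 [-14.4, -14.4, -14.1]
52 [-14.1, -13.9, -13.6]
56 [-14.3, -14.2, -13.9]
60 [-14.0, -14.5, -14.1]
96 [-14.0, -14.0, -13.8]
99 [-14.3, -13.9, -14.3]
102 [-14.3, -14.2, -14.1]
105 [-14.3, -14.1, -14.2]
108 [-14.7, -14.4, -13.9]
111 [-14.2, -14.8, -13.7]
114 [-13.8, -15.8, -13.9]
117 [-14.7, -13.1, -14.2]
120 [-14.1, -13.1, -14.2]
123 [-14.6, -15.0, -14.2]
126 [-14.9, -15.0, -14.7]
129 [-11.0, -10.0, -10.1]
100
centre s 99.94855869746193
28 [-18.1, -18.0, -18.2]
32 [-14.5, -14.1, -14.4]
36 [-14.7, -14.6, -14.5]
40 [-14.7, -13.6, -14.1]
44 [-14.2, -15.9, -14.4]
48 [-14.1, -14.0, -14.8]
52 [-14.9, -14.4, -14.5]
56 [-14.6, -14.3, -14.2]
60 [-13.8, -14.1, -14.6]
96 [-14.0, -14.3, -14.3]
99 [-14.1, -14.5, -14.2]
102 [-14.1, -14.2, -14.2]
105 [-13.9, -14.5, -14.5]
108 [-14.0, -14.4, -14.4]
111 [-13.9, -14.9, -14.0]
114 [-14.2, -15.7, -14.0]
117 [-14.2, -13.9, -13.9]
120 [-14.0, -14.8, -14.5]
123 [-14.9, -15.1, -14.5]
126 [-12.8, -15.0, -15.1]
129 [-9.1, -9.9, -12.9]
```

View pics/w38d.png

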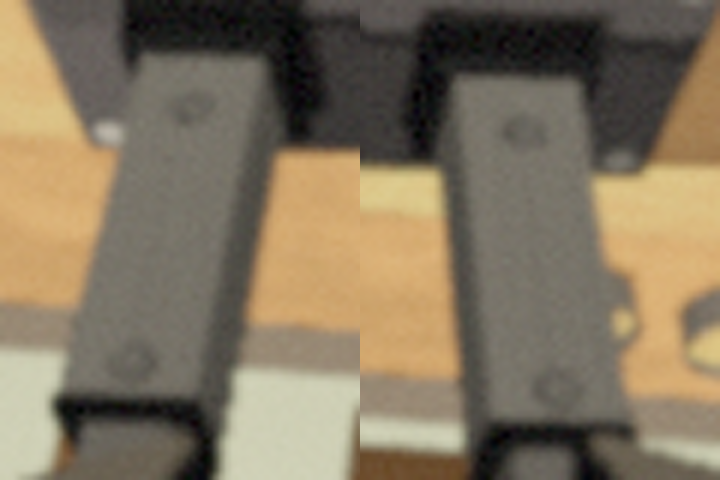

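```bash
python3 - <<'E'
from h import *
t=grab('top','t39');W=world(t);cups(t,[(627,114),(636,29),(645.5,-55)],(225,255))
print(rectfit(W,(570,700,-180,230),(188,206))[1:4],rectfit(W,(300,440,180,300),(15,35))[1])
print(bot.close_job())
E
```

```text
[626.2 115.9] 31.1 106 248.3
[635.1  30.5] 30.6 109 249.6
[644.7 -54.9] 31.3 109 249.6
(array([634.3,  29.1]), array([ 71.6, 300.4]), 6.1) [379.6 229.5]
the job is handed in; nothing more can be done
None
```

The riser is set up and handed in at about 60 s. Both posts stand on the stubs, the inner tubes are drawn out, the shelf lies across the heads, and all three brass cups stand upright on it.

**Last checks**
- **Buttons:** the final wrist depth view shows all four standing about 2 mm proud of the post fronts, at 44 mm and 114 mm height.
- **Shelf:** its centre measured (634, 29) mm against the base's (635, 29), turned 6.1°, the same as the base.
- **Cups:** they stand at about −85, 0 and +85 mm along the shelf, within 2 mm of its centre line.
- **Tape:** its centre has not moved beyond measuring noise.

**What disagreed**
- **Shelf height:** when first laid, the +y end read about 4 mm higher than the other. It settled as the cups went on, and both ends read about 195–196 mm at the last top view. The nominal height is 197 mm and the camera error is about 2 mm. I took this as play in the lock hole.
- **Cup knocked mid-run:** one cup had shifted by the time I looked after extending the posts. I measured it again before picking it up.
- **Shelf slid before lifting:** I moved it about 36 mm along the table first, so the gripper would clear a red look-alike post.

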